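# Kit a transformer build and dispatch the loaded tray

## Task

Make up the transformer kit: thread the mounting set fully home down the red tray's post in building order (black rubber ring on the boss, then the copper toroid, then the steel ring), and put every heatsink on the bench into the tray's empty end bay. Then carry the loaded tray level (its post is the handle), with the capacitors and everything else staying in their bays, and set it on the blue dispatch stand, inside and square to the yellow outline, and let go; leave the meter, jar and screwdriver alone.

Things in the scene. Friction and masses are not known exactly. Their poses are not given: they have to be found in the camera images.
- tray: Loose red tray, 230 mm (x) by 200 mm (y), floor 4 mm, walls 24 mm high, 4 mm thick. Origin: centre of underside, z up. Dividers 18 mm high at x = -33 and +33 mm leave an end bay at +x (empty at first) and one at -x (loose capacitors), each 76 x 192 mm inside. Mid-tray: round black boss 52 mm across, its top 20 mm above the underside, with a square post on it. 0.3 kg, loaded about 0.95 kg.
- post_top (a point): Top of the tray's aluminium post, on its axis, 100 mm above the tray's underside. The post is 16 x 16 mm, faces along the tray's x and y, its last 6 mm tapered; it stands on the boss at the tray's centre and is also the tray's carrying handle (34 mm of it stay free above the full ring stack).
- empty_bay (a point): Centre of the floor of the tray's empty +x bay (73 mm from the tray's centre along its x, 4 mm above its underside); the bay is 76 mm along the tray's x and 192 mm along its y.
- pad: Loose black rubber mounting ring, 62 mm outside, 30 mm hole, 12 mm thick, lying flat. Origin: centre of its underside. 30 g. Goes on the post first, resting on the boss.
- toroid: Loose copper-coloured wound toroid (ring-shaped coil), 62 mm outside, 30 mm hole, 22 mm high, lying flat. Origin: centre of its underside. About 200 g. Goes on the post second.
- washer: Loose bare steel clamping ring, 62 mm outside, 30 mm hole, 12 mm thick, lying flat. Origin: centre of its underside. 60 g. Goes on the post last.
- stand: Fixed blue dispatch stand, a flat block 270 mm (its x) by 240 mm (its y), 25 mm high, with a yellow outline a little larger than the tray on its top. Origin: centre of its underside.
- stand_top (a point): Centre of the top face of the dispatch stand, 25 mm above the bench.
- sink0: Loose aluminium finned heatsink, 60 mm long (its x), 26 mm wide (its y), 32 mm high, 45 g, standing on its base with the fins up. Origin: centre of its underside. Between two and four heatsinks are present.
- sink1: Loose aluminium finned heatsink, 60 mm long (its x), 26 mm wide (its y), 32 mm high, 45 g, standing on its base with the fins up. Origin: centre of its underside. Between two and four heatsinks are present.
- sink2: Loose aluminium finned heatsink, 60 mm long (its x), 26 mm wide (its y), 32 mm high, 45 g, standing on its base with the fins up. Origin: centre of its underside. Between two and four heatsinks are present.
- sink3: Loose aluminium finned heatsink, 60 mm long (its x), 26 mm wide (its y), 32 mm high, 45 g, standing on its base with the fins up. Origin: centre of its underside. Between two and four heatsinks are present.
- cap0: Loose blue capacitor can with one silver end, a cylinder 35 mm across and 60 mm long, axis along its own x, lying in the tray's -x bay, free to roll there along the tray's y. Origin: its centre. 80 g.
- cap1: Loose blue capacitor can with one silver end, a cylinder 35 mm across and 60 mm long, axis along its own x, lying in the tray's -x bay, free to roll there along the tray's y. Origin: its centre. 80 g.
- meter: Bystander: yellow handheld meter 76 x 150 x 36 mm lying on the bench. Origin: centre of its underside.
- flux: Bystander: jar 52 mm across, 75 mm high. Origin: centre of its underside.
- driver: Bystander: screwdriver lying on the bench. Origin: on its underside.

How it is judged:
On the way, in this order (a step that is already met when the one before it is completed fails the run):
1. the black rubber ring is home on the boss of the tray's post (x of pad in the frame of tray between -0.012 and 0.012 m and y of pad in the frame of tray between -0.012 and 0.012 m and z of pad in the frame of tray between 0.015 and 0.026 m), for 0.2 s.
2. the toroid is home on the rubber ring (all of step 1 and x of toroid in the frame of tray between -0.012 and 0.012 m and y of toroid in the frame of tray between -0.012 and 0.012 m and z of toroid in the frame of tray between 0.027 and 0.038 m), for 0.2 s.
3. the steel ring is home on the toroid (all of step 2 and x of washer in the frame of tray between -0.012 and 0.012 m and y of washer in the frame of tray between -0.012 and 0.012 m and z of washer in the frame of tray between 0.049 and 0.06 m), for 0.2 s.
4. the tray is lifted level with the mounting set, all heatsinks and the capacitors aboard (all of step 3 and height (world z) of tray above 0.032 m and angle between tray's own z axis and vertical below 0.2 rad and x of sink0 in the frame of tray between 0.033 and 0.113 m and y of sink0 in the frame of tray between -0.1 and 0.1 m and z of sink0 in the frame of tray between -0.005 and 0.06 m and x of sink1 in the frame of tray between 0.033 and 0.113 m and y of sink1 in the frame of tray between -0.1 and 0.1 m and z of sink1 in the frame of tray between -0.005 and 0.06 m and x of sink2 in the frame of tray between 0.033 and 0.113 m and y of sink2 in the frame of tray between -0.1 and 0.1 m and z of sink2 in the frame of tray between -0.005 and 0.06 m and x of sink3 in the frame of tray between 0.033 and 0.113 m and y of sink3 in the frame of tray between -0.1 and 0.1 m and z of sink3 in the frame of tray between -0.005 and 0.06 m and x of cap0 in the frame of tray between -0.115 and -0.033 m and y of cap0 in the frame of tray between -0.1 and 0.1 m and z of cap0 in the frame of tray between 0 and 0.06 m and x of cap1 in the frame of tray between -0.115 and -0.033 m and y of cap1 in the frame of tray between -0.1 and 0.1 m and z of cap1 in the frame of tray between 0 and 0.06 m), for 0.2 s.
At the end, for the whole second after the job is handed in: Tray at rest on the stand, centre within 25 mm, long side within 0.2 rad of the stand's (either way round); rubber ring, toroid, steel ring in that order fully home on the post (within 5 mm in height); all heatsinks in the +x bay, both capacitors in the -x bay (all of step 3 and horizontal distance between tray and stand_top below 0.025 m and angle between the x axis of tray and the x axis of stand, either way round below 0.2 rad and height (world z) of tray between 0.02 and 0.03 m and angle between tray's own z axis and vertical below 0.05 rad and linear speed of tray below 0.02 m/s and x of sink0 in the frame of tray between 0.033 and 0.113 m and y of sink0 in the frame of tray between -0.1 and 0.1 m and z of sink0 in the frame of tray between -0.005 and 0.06 m and x of sink1 in the frame of tray between 0.033 and 0.113 m and y of sink1 in the frame of tray between -0.1 and 0.1 m and z of sink1 in the frame of tray between -0.005 and 0.06 m and x of sink2 in the frame of tray between 0.033 and 0.113 m and y of sink2 in the frame of tray between -0.1 and 0.1 m and z of sink2 in the frame of tray between -0.005 and 0.06 m and x of sink3 in the frame of tray between 0.033 and 0.113 m and y of sink3 in the frame of tray between -0.1 and 0.1 m and z of sink3 in the frame of tray between -0.005 and 0.06 m and x of cap0 in the frame of tray between -0.115 and -0.033 m and y of cap0 in the frame of tray between -0.1 and 0.1 m and z of cap0 in the frame of tray between 0 and 0.06 m and x of cap1 in the frame of tray between -0.115 and -0.033 m and y of cap1 in the frame of tray between -0.1 and 0.1 m and z of cap1 in the frame of tray between 0 and 0.06 m); the robot touches nothing.
It fails at once if the tray is tipped more than 0.25 rad (angle between tray's own z axis and vertical above 0.25 rad).
It fails at once if a capacitor leaves its bay of the tray (not (x of cap0 in the frame of tray between -0.125 and -0.02 m and y of cap0 in the frame of tray between -0.11 and 0.11 m and z of cap0 in the frame of tray between -0.01 and 0.07 m) or not (x of cap1 in the frame of tray between -0.125 and -0.02 m and y of cap1 in the frame of tray between -0.11 and 0.11 m and z of cap1 in the frame of tray between -0.01 and 0.07 m)).
It fails at once if a bystander (meter, jar, screwdriver) is moved more than 20 mm (distance of any of meter, flux, driver from where it was at the start of the episode above 0.02 m).
Of sink0, sink1, sink2, sink3 only 2 to 4 are there at a start; the rules pass over those that are not, and their reading is None.
At some moment in a run one of sink0, sink1, sink2, sink3 may be knocked a few centimetres aside while the robot is not near it.
It also fails if it takes over 210 s, if anything falls off the work surface, if the arm or the gripper's body presses on something with over 40 N, if the wrist force passes 120 N, or if a joint passes its speed limit or range.

## Robot

A 6-joint arm with a two-finger parallel gripper is mounted at the origin on the work surface. World frame = base frame: x ahead of the robot, y to its left, z up, the work surface at z = 0. Lengths are in m, angles in rad, forces in N, time in s.
With the tool pointing down it reaches from about 0.35 to 0.85 m from the base axis. Payload 8.1 kg.
Tool frame: the origin (TCP) lies on the centre line of the jaws, within the pads' length; the fingertips stand 17 mm ahead of it and the grasp point (between the pads) lies 2 mm behind it; z points along the fingers, y is the line along which they close (so a half turn about z gives the same grasp; the last joint's range is limited). The gripper opens to 93 mm and grips with 3 to 60 N. Pads are 15 mm wide; open, the fingers measure 128 mm over their backs; the gripper's body (75 mm by 188 mm) begins 65 mm behind the grasp point.
Start: joints at [-1.36, 0.13, 1.488, -0, 1.523, -0.085], TCP at [0.175, -0.574, 0.236] pointing down, gripper open.
Joint ranges: [-2.96, 2.96], [-0.89, 2.26], [0.02, 2.5], [-1.34, 4.48], [0, 2.73], [-2.66, 2.66]. Speed limits (rad/s): [2.39, 2.39, 2.79, 3.14, 3.14, 3.14].

## Interface

Orientations are given as a rotation vector (axis times angle).
In Python, from plant import status, eyes, robot gives the robot as it stands. The module is installed in compiled form; this text tells all that it offers.
- The arm moves only by the tool servo_tool, never from a script. Its argument "plan" is text: rows parted by semicolons, each of 4 numbers parted by spaces: the shift along the tool's x, y, z in m, then the turn about the tool's z in degrees. A call has 1 to 12 rows; each row is the pose to reach, as a shift and turn from the pose commanded when the call began, along the tool's axes at that moment; what a row does not reach only later rows make up. A row lasts 1/12 s, in which the tool goes at most 41.7 mm and 7.16 degrees, less where a joint would pass 70% of its speed; a pose out of reach is approached as far as the arm can. A call with a gripper value outside its range is refused whole. "grip" is the closure, from -1 (fully open) to 1 (shut), set as the call begins (left out, the last holds). The fingers move at their own pace and stop on an object; "grip_force" is the grip in N (left out, the last holds). Time passes only in rows, so rows that repeat a pose let the fingers close. It gives the time, the measured TCP pose, the force, the opening and the grip force at its end, in the units of the state.
- status.read_state(): the state, without advancing time (a new reading comes with each control period).
- eyes.read_camera(name): name is "scene" or "top" or "wrist"; returns a dict with "image" (480x640x3 uint8, blue, green, red), "fovy" (degrees; the focal length in pixels is half the picture's height over the tangent of half this angle, whatever the lens; pixels are square), "cx", "cy" (the principal point, pixels), "world_from_camera" (4x4, takes a point from camera to world coordinates); the wrist camera has in their place "hand_eye" (4x4, takes a point from camera to tool coordinates, whose origin is the TCP and whose axes are the flange's). Camera axes: x right, y down, z forward; pixel columns grow to the right and rows downward; lengths in m; the calibration is good to about 2 mm. The wrist camera is an equidistant fisheye: a pixel r from the principal point sees the ray r / f radians off the axis. A picture is of the moment at which its call begins: read the wrist's pose just before it. There is no depth.
- robot.close_job(): hands the job in; it is judged then, once.
The state is a dict: "t": time; "q": joint angles; "dq": joint speeds; "joint_torque": joint torques, N m; "tool_pos": TCP position; "orientation": TCP orientation; "force": force on the tool from outside, world axes, zero at the start; "wrist_torque": the same for the moment, N m; "opening": finger opening in m; "gripper_force": force on a finger pad.
Only numpy, scipy, OpenCV 4.12 (cv2) and the standard library are available. Lean on these libraries where they do the work, as an engineer would, in place of code of your own. Each camera call takes 0.05 s, during which the arm holds its last target. There are 200 camera calls.

## Working session

There is one attempt and no reset: what is moved stays moved. The work goes in short steps, Python scripts to look and compute and a tool call to move; the robot and the scene stay as the last step left them, time stands still between calls to the robot, and variables do not carry over. Pictures are saved under pics/ and viewed, at most 14 in all, crops included, and the job is handed in when it is done.

Besides the shell and the picture viewer there is one more tool, called after "Request:" as name(argument=value, ...) on one line, values as JSON. servo_tool: Moves the arm, as the interface text tells. Its arguments: {"type":"object","properties":{"plan":{"type":"string"},"grip":{"type":"number"},"grip_force":{"type":"number"}},"required":["plan"]}

```bash
mkdir -p pics; cat > h.py <<'E'
import numpy as np, cv2
from scipy.spatial.transform import Rotation as R
from plant import status, eyes, robot
def cap(name,fn=None):
    s=status.read_state(); c=eyes.read_camera(name); f=240/np.tan(np.radians(c['fovy']/2)); c['f']=f
    if name=='wrist':
        T=np.eye(4);T[:3,:3]=R.from_rotvec(s['orientation']).as_matrix();T[:3,3]=s['tool_pos'];c['T']=T@c['hand_eye']
    else: c['T']=np.array(c['world_from_camera'])
    if fn: cv2.imwrite('pics/'+fn+'.png',c['image'])
    c['fish']=name=='wrist'
    import pickle; pickle.dump(c,open('last_'+(fn or name)+'.pkl','wb'))
    return c
def load(fn):
    import pickle; return pickle.load(open('last_'+fn+'.pkl','rb'))
def ray(c,u,v):
    x,y=u-c['cx'],v-c['cy']; f=c['f']
    if c['fish']:
        r=np.hypot(x,y)+1e-9;a=r/f; d=np.array([np.sin(a)*x/r,np.sin(a)*y/r,np.cos(a)])
    else: d=np.array([x/f,y/f,1.])
    d=c['T'][:3,:3]@d; return c['T'][:3,3],d/np.linalg.norm(d)
def atz(c,u,v,z):
    o,d=ray(c,u,v); return o+d*(z-o[2])/d[2]
def tri(a,b):
    (o1,d1),(o2,d2)=ray(*a),ray(*b)
    A=np.stack([d1,-d2],1); t=np.linalg.lstsq(A,o2-o1,rcond=None)[0]
    p,q=o1+t[0]*d1,o2+t[1]*d2; return (p+q)/2,np.linalg.norm(p-q)
def proj(c,p):
    q=np.linalg.inv(c['T'])@np.append(p,1); x,y,z=q[:3]; f=c['f']
    if c['fish']:
        r=np.hypot(x,y)+1e-12;a=np.arctan2(r,z);return c['cx']+f*a*x/r,c['cy']+f*a*y/r
    return c['cx']+f*x/z,c['cy']+f*y/z
def plan(target,yaw_tool_y=None):
    """shift in tool axes to reach target (world xyz) from now; optional desired world angle(deg) of tool y (mod 180)"""
    s=status.read_state(); Rm=R.from_rotvec(s['orientation']).as_matrix()
    d=Rm.T@(np.array(target)-s['tool_pos']); ty=np.degrees(np.arctan2(Rm[1,1],Rm[0,1]))
    out=[np.round(d*1000,1)]
    if yaw_tool_y is not None:
        # tool z down: +turn about tool z => world yaw decreases
        t=-(yaw_tool_y-ty); t=(t+90)%180-90; out.append(round(t,1))
    print('shift mm',*out,'tooly',round(ty,1),'q6',round(s['q'][5],2),'pos',np.round(s['tool_pos'],4))
E
python3 - <<'E'
from h import *
for n in('scene','top','wrist'):
    c=cap(n,n+'0'); print(n,c['f'],c['cx'],c['cy'],np.round(c['T'],3).tolist())
s=status.read_state();print(s)
E
```

```text
scene 482.86907644476554 321.9276401552689 245.03296766606803 [[-0.666, 0.388, -0.637, 1.355], [0.746, 0.371, -0.554, 0.677], [0.022, -0.844, -0.536, 0.748], [0.0, 0.0, 0.0, 1.0]]
top 593.5950480447615 321.7075541489908 241.67224439118593 [[0.029, -0.996, 0.08, 0.49], [-1.0, -0.028, 0.011, -0.006], [-0.009, -0.08, -0.997, 1.292], [0.0, 0.0, 0.0, 1.0]]
wrist 371.64829954431775 322.159495270572 237.59828150684498 [[0.29, -0.924, -0.248, 0.244], [-0.957, -0.281, -0.074, -0.554], [-0.001, 0.259, -0.966, 0.384], [0.0, 0.0, 0.0, 1.0]]
{'t': 0.15, 'q': array([-1.36039892e+00,  1.31010947e-01,  1.48900186e+00,  2.65894183e-06,
        1.52304208e+00, -8.54368663e-02]), 'dq': array([-0.00039242, -0.00098031, -0.00645985, -0.00176672, -0.00061074,
       -0.00032963]), 'joint_torque': array([ 5.74951300e-04, -5.60477006e+01, -4.92332160e+01,  7.69506837e-02,
        3.06351681e-02, -1.14435986e-04]), 'tool_pos': array([ 0.17483597, -0.57352334,  0.23482951]), 'orientation': array([-3.10584348e+00, -4.62787392e-01,  1.39187962e-04]), 'force': array([ 0.31196364, -0.12008318, -0.48969817]), 'wrist_torque': array([-0.00491133,  0.03112837,  0.00173417]), 'gripper_force': 0.0, 'opening': 0.09314249581286539}
```

View pics/top0.png

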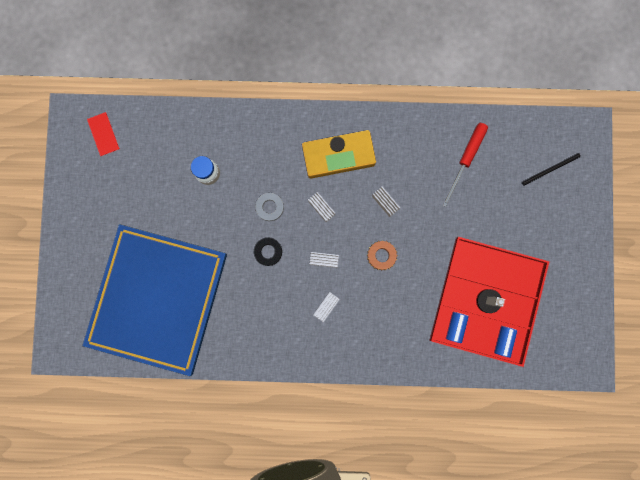

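View pics/scene0.png

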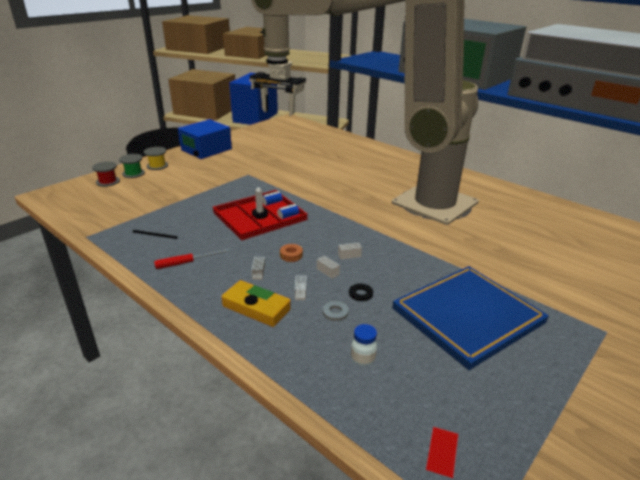

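Top view: tray centre ≈(490,301) with the empty bay away from the robot. There are four heatsinks, at (322,206), (386,200), (324,259) and (326,307). The pad is at (268,251), toroid (382,255), washer (269,207) and stand (155,300).

```bash
python3 - <<'E'
from h import *
t,s=load('top0'),load('scene0')
im=t['image']
def up(im,x0,y0,w,h,k,fn): cv2.imwrite('pics/'+fn+'.png',cv2.resize(im[y0:y0+h,x0:x0+w],None,fx=k,fy=k,interpolation=cv2.INTER_CUBIC))
up(im,245,180,160,150,4,'cropA_')
up(im,425,230,130,140,4,'cropB_')
a=cv2.imread('pics/cropA_.png');cv2.imwrite('pics/cA.png',a)
b=cv2.imread('pics/cropB_.png');cv2.imwrite('pics/cB.png',b)
up(s['image'],200,170,200,160,4,'cS')
up(im,70,215,170,170,3,'cD')
pts={'pad':((268,251),(361,292),.012),'tor':((382,255),(291,251),.022),'wash':((269,207),(336,309),.012),
's0':((322,206),(301,287),.032),'s1':((386,200),(258,267),.032),'s2':((324,259),(329,266),.032),'s3':((326,307),(350,251),.032),'post':((500,302),(259,189),.1)}
for k,(p,q,z) in pts.items():
    print(k,np.round(tri((t,)+p,(s,)+q),3) if 0 else [np.round(x,3) for x in tri((t,)+p,(s,)+q)],np.round(atz(t,*p,z),3))
E
```

```text
pad [array([0.569, 0.125, 0.005]), np.float64(0.002)] [0.569 0.123 0.012]
tor [array([ 0.567, -0.122,  0.015]), np.float64(0.001)] [ 0.567 -0.122  0.022]
wash [array([0.665, 0.125, 0.009]), np.float64(0.001)] [0.665 0.125 0.012]
s0 [array([0.668, 0.011, 0.017]), np.float64(0.005)] [0.667 0.009 0.032]
s1 [array([ 0.685, -0.127,  0.019]), np.float64(0.003)] [ 0.684 -0.127  0.032]
s2 [array([0.553, 0.004, 0.018]), np.float64(0.005)] [0.554 0.002 0.032]
s3 [array([ 0.452, -0.005,  0.014]), np.float64(0.002)] [ 0.453 -0.006  0.032]
post [array([ 0.474, -0.352,  0.095]), np.float64(0.003)] [ 0.475 -0.352  0.1  ]
```

View pics/cA.png

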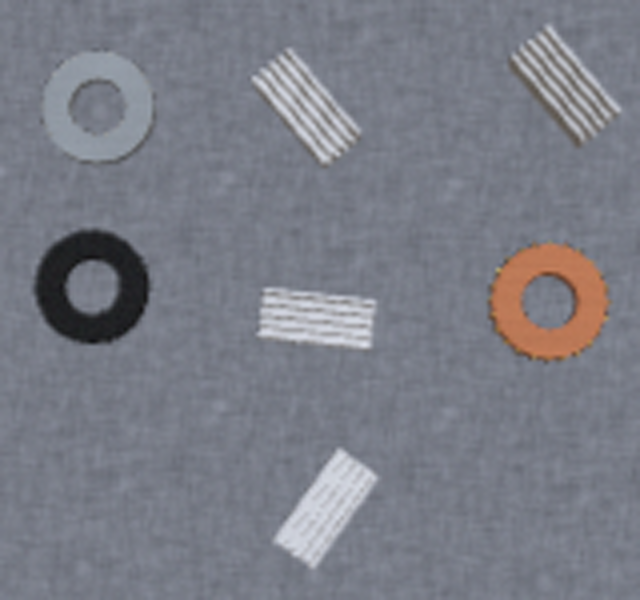

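View pics/cB.png

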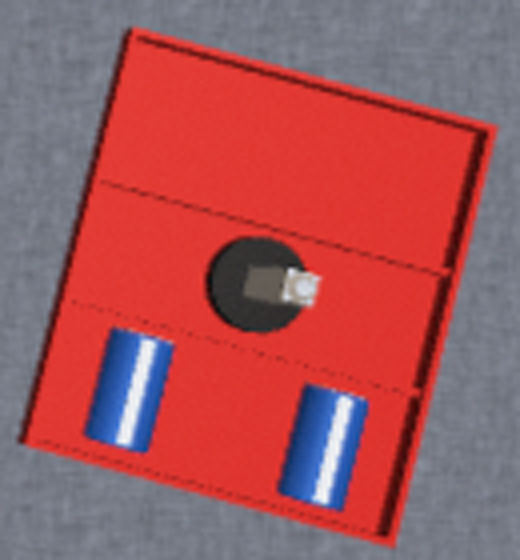

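Crop A/B: I can read the ring centres and the sink-top and tray-rim corners (the tray rim is at (130,28), (497,127), (395,545) and (20,440) in the crop). Next I'll compute poses.

```bash
cat > m.py <<'E'
from h import *
t,s=load('top0'),load('scene0')
A=lambda x,y:((x+.5)/4-.5+245,(y+.5)/4-.5+180)
B=lambda x,y:((x+.5)/4-.5+425,(y+.5)/4-.5+230)
def poly(n,F,ps,z):
    P=np.array([atz(t,*F(*p),z)[:2] for p in ps]); c=P.mean(0)
    e=[P[(i+1)%4]-P[i] for i in range(4)]
    print(n,np.round(c,4),[(round(float(np.linalg.norm(v))*1000),round(float(np.degrees(np.arctan2(v[1],v[0]))),1)) for v in e])
poly('s0',A,[(251,77),(290,48),(362,133),(326,165)],.032)
poly('s1',A,[(511,57),(548,25),(621,110),(582,147)],.032)
poly('s2',A,[(262,287),(377,298),(371,348),(258,336)],.032)
poly('s3',A,[(340,447),(379,476),(314,570),(273,541)],.032)
poly('tray',B,[(130,28),(497,127),(395,545),(20,440)],.024)
poly('stand',lambda x,y:(x,y),[(121,226),(226,253),(192,375),(83,347)],.025)
for n,p,z in(('washer',(98,106),.012),('pad',(92,286),.012),('toroid',(549,301),.022)): print(n,np.round(atz(t,*A(*p),z),4))
print('post',np.round(atz(t,*B(301,287),.1),4),'boss',np.round(atz(t,*B(257,285),.02),4))
E
python3 m.py
```

```text
s0 [0.6672 0.0104] [(26, -51.5), (60, -138.3), (26, 133.4), (62, 41.9)]
s1 [ 0.6824 -0.1273] [(26, -47.4), (60, -138.3), (29, 135.1), (61, 39.4)]
s2 [0.5541 0.0019] [(61, -93.8), (27, 174.7), (60, 85.6), (26, -2.9)]
s3 [ 0.4534 -0.006 ] [(26, -124.9), (60, 146.8), (26, 56.6), (61, -33.9)]
tray [ 0.4765 -0.3521] [(201, -103.6), (228, 166.4), (203, 76.1), (227, -14.2)]
stand [0.4573 0.3578] [(234, -102.7), (266, 166.8), (239, 77.6), (268, -14.3)]
washer [0.6666 0.1244 0.012 ]
pad [0.5685 0.1241 0.012 ]
toroid [ 0.5669 -0.1218  0.022 ]
post [ 0.4762 -0.3515  0.1   ] boss [ 0.4756 -0.3514  0.02  ]
```

View pics/cS.png

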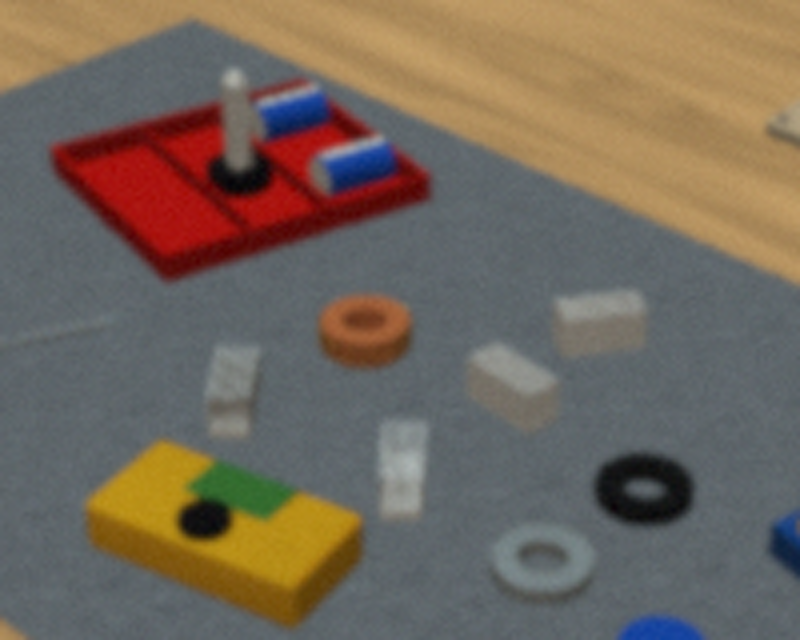

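View pics/cD.png

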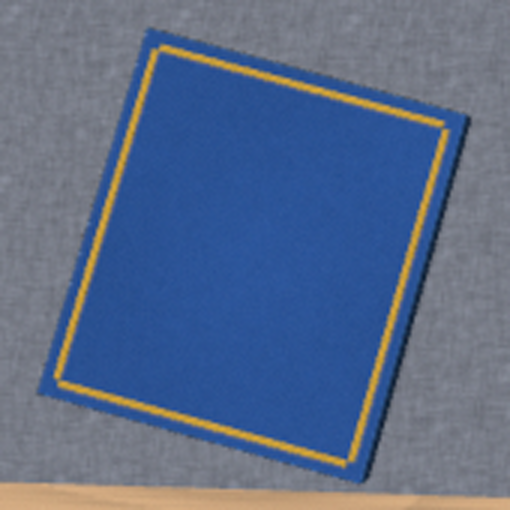

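```bash
python3 - <<'E'
from h import *
t,s=load('top0'),load('scene0')
A=lambda x,y:((x+.5)/4-.5+245,(y+.5)/4-.5+180)
B=lambda x,y:((x+.5)/4-.5+425,(y+.5)/4-.5+230)
S=lambda x,y:((x+.5)/4-.5+200,(y+.5)/4-.5+170)
for n,a,b in(('toroid',A(549,301),S(366,321)),('washer',A(98,106),S(543,553)),('pad',A(92,286),S(644,484)),('post',B(301,287),S(234,73)),('s3c',A(340,447),S(620,292)if 0 else S(645,298))):
    p,e=tri((t,)+a,(s,)+b);print(n,np.round(p,4),round(e,4))
plan([.5685,.1241,.08],76)
E
```

```text
toroid [ 0.5666 -0.1216  0.0193] 0.0014
washer [0.6662 0.1246 0.0133] 0.0009
pad [0.5685 0.1245 0.0094] 0.0005
post [ 0.4761 -0.3515  0.0996] 0.0003
s3c [0.4699 0.0104 0.054 ] 0.0552
shift mm [ 579.9 -552.3  155.7] 31.0 tooly -73.0 q6 -0.09 pos [ 0.1748 -0.5735  0.2348]
```

Request:
servo_tool(plan="0.29 -0.276 0.03 0;0.29 -0.276 0.03 0;0.29 -0.276 0.03 0;0.29 -0.276 0.03 0;0.29 -0.276 0.03 0;0.29 -0.276 0.03 0;0.29 -0.276 0.03 0;0.29 -0.276 0.03 0;0.29 -0.276 0.03 0;0.29 -0.276 0.03 0;0.29 -0.276 0.03 0;0.29 -0.276 0.03 0", grip=-1)

```text
t: 1.15
tool_pos: [0.3722, -0.2241, 0.2054]
orientation: [-3.106, -0.468, 0.001]
force: [-0.4, -0.3, -0.1]
opening: 0.0928
gripper_force: 0.0
```

Request:
servo_tool(plan="0.29 -0.276 0.03 31;0.29 -0.276 0.03 31;0.29 -0.276 0.03 31;0.29 -0.276 0.03 31;0.29 -0.276 0.03 31;0.29 -0.276 0.03 31;0.29 -0.276 0.03 31;0.29 -0.276 0.03 31;0.29 -0.276 0.03 31;0.29 -0.276 0.03 31;0.29 -0.276 0.03 31;0.29 -0.276 0.03 31")

```text
t: 2.15
tool_pos: [0.5701, 0.1251, 0.1746]
orientation: [-3.118, 0.381, 0.001]
force: [1.0, -0.0, 0.9]
opening: 0.0925
gripper_force: 0.0
```

```bash
python3 - <<'E'
from h import *
c=cap('wrist','w1'); plan([.5685,.1241,.019],76)
E
```

```text
shift mm [ -0.9  -0.7 155.8] 0.0 tooly -104.0 q6 1.94 pos [0.5694 0.1233 0.1748]
```

View pics/w1.png

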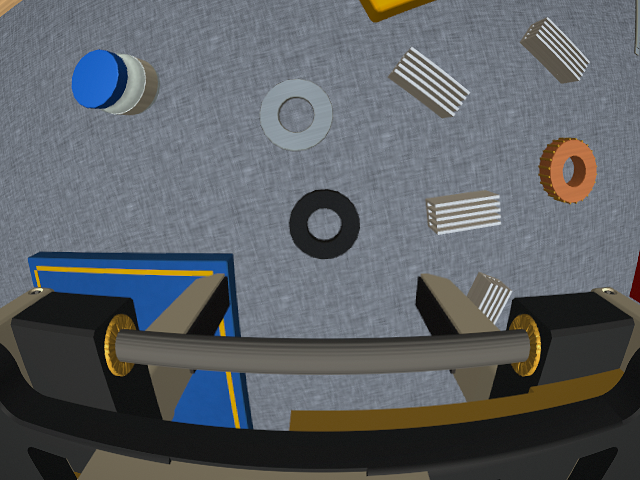

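```bash
python3 - <<'E'
from h import *
c=load('w1')
print(atz(c,324,224,.012).round(4),'wash',atz(c,296,115,.012).round(4),'tor',atz(c,571,170,.022).round(4))
t=load('top0'); print([x.round(4) for x in tri((c,324,224),(t,267.6,251.1))])
E
```

```text
[0.5703 0.1226 0.012 ] wash [0.6661 0.1226 0.012 ] tor [ 0.5688 -0.1198  0.022 ]
[array([0.569 , 0.1237, 0.0073]), np.float64(0.0018)]
```

Request:
servo_tool(plan="0 0 0.04 0;0 0 0.08 0;0 0 0.11 0;0 0 0.135 0;0 0 0.15 0;0 0 0.156 0;0 0 0.156 0")

```text
t: 2.78
tool_pos: [0.5676, 0.1207, 0.0188]
orientation: [3.116, -0.387, -0.005]
force: [-0.7, -0.3, -0.2]
opening: 0.0931
gripper_force: 0.0
```

Request:
servo_tool(plan="0 0 0 0;0 0 0 0;0 0 0 0;0 0 0 0;0 0 0 0;0 0 0 0", grip=1, grip_force=20)

```text
t: 3.28
tool_pos: [0.5691, 0.1231, 0.02]
orientation: [-3.118, 0.384, -0.001]
force: [0.4, -0.4, 2.0]
opening: 0.0607
gripper_force: 19.9
```

Request:
servo_tool(plan="0 0 -0.02 0;0 0 -0.06 0;0 0 -0.1 0;0 0 -0.14 0;0 0 -0.15 0;0 0 -0.15 0")

```text
t: 3.78
tool_pos: [0.5719, 0.1237, 0.1753]
orientation: [-3.116, 0.384, -0.014]
force: [0.9, 0.6, 0.3]
opening: 0.0606
gripper_force: 19.9
```

```bash
python3 - <<'E'
from h import *
c=cap('wrist','w2'); plan([.4762,-.3515,.169],76); s=status.read_state(); print(s['opening'],s['gripper_force'])
E
```

```text
shift mm [ 23.9 483.6   2.3] -0.0 tooly -104.0 q6 1.94 pos [0.5703 0.1235 0.172 ]
0.06057370894894781 19.871932366804685
```

View pics/w2.png

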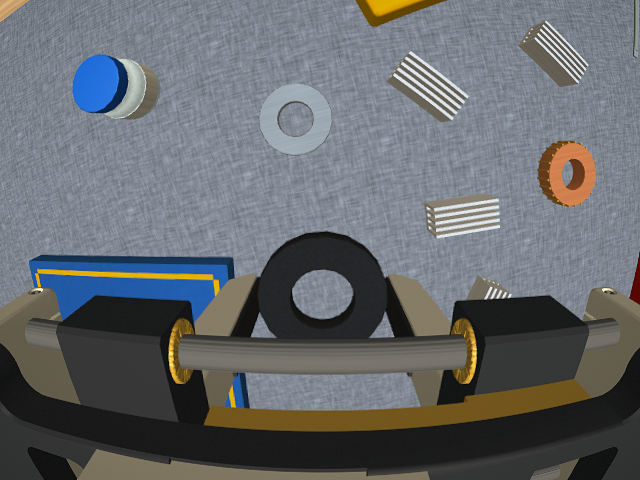

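Request:
servo_tool(plan="0.024 0.484 0 0;0.024 0.484 0 0;0.024 0.484 0 0;0.024 0.484 0 0;0.024 0.484 0 0;0.024 0.484 0 0;0.024 0.484 0 0;0.024 0.484 0 0;0.024 0.484 0 0;0.024 0.484 0 0;0.024 0.484 0 0;0.024 0.484 0 0")

```text
t: 4.83
tool_pos: [0.4721, -0.3549, 0.1667]
orientation: [-3.116, 0.387, 0.005]
force: [0.4, 0.2, -0.3]
opening: 0.0606
gripper_force: 19.9
```

Request:
servo_tool(plan="0 0 0 0;0 0 0 0;0 0 0 0")

```text
t: 5.08
tool_pos: [0.4738, -0.351, 0.1674]
orientation: [-3.115, 0.384, 0.004]
force: [-0.1, -0.4, 0.0]
opening: 0.0605
gripper_force: 19.9
```

```bash
python3 - <<'E'
from h import *
c=load('w2'); z=.172-.0075; print('held ring centre',atz(c,323,297,z).round(4), 'vs tcp .5703 .1235')
c=cap('wrist','w3'); plan([.4762,-.3515,.047],76)
E
```

```text
held ring centre [0.5722 0.1223 0.1645] vs tcp .5703 .1235
shift mm [  2.4   0.6 120.9] -0.0 tooly -104.0 q6 1.09 pos [ 0.4743 -0.3506  0.1679]
```

View pics/w3.png

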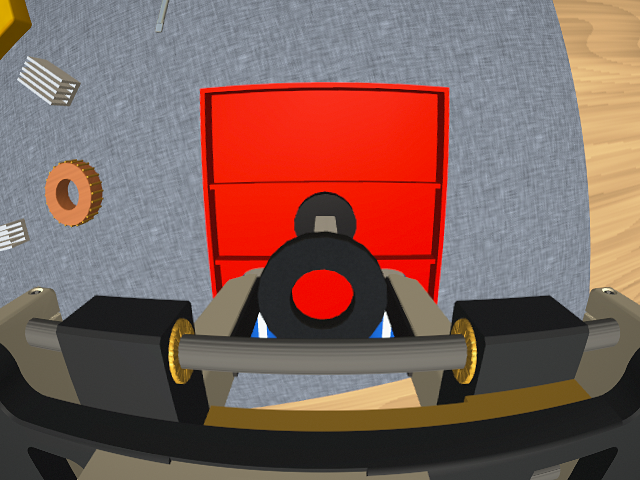

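Request:
servo_tool(plan="0.002 0 0 0;0.002 0 0.02 0;0.002 0 0.04 0;0.002 0 0.055 0;0.002 0 0.07 0;0.002 0 0.08 0;0.002 0 0.08 0")

```text
t: 5.72
tool_pos: [0.4757, -0.3504, 0.0869]
orientation: [-3.116, 0.382, 0.006]
force: [0.2, 0.1, -1.1]
opening: 0.0607
gripper_force: 19.9
```

Request:
servo_tool(plan="0 0 0.02 0;0 0 0.035 0;0 0 0.044 0;0 0 0.046 0;0 0 0.046 0")

```text
t: 6.13
tool_pos: [0.4766, -0.3523, 0.0436]
orientation: [-3.118, 0.384, 0.001]
force: [-0.1, -0.1, -1.3]
opening: 0.0608
gripper_force: 19.9
```

```bash
python3 - <<'E'
from h import *
s=status.read_state(); print(s['force'],s['wrist_torque']); plan([.4762,-.3515,.041],76)
E
```

```text
[-0.06682779 -0.08230808 -1.34010162] [ 0.00330262 -0.00147664  0.01120327]
shift mm [-0.5 -0.7  2.6] -0.0 tooly -104.0 q6 1.09 pos [ 0.4766 -0.3523  0.0436]
```

Request:
servo_tool(plan="0 0 0.002 0;0 0 0.002 0;0 0 0.002 0;0 0 0.002 0;0 0 0.002 0", grip=-1)

```text
t: 6.55
tool_pos: [0.4768, -0.353, 0.0422]
orientation: [3.117, -0.384, 0.001]
force: [0.1, 0.8, 0.4]
opening: 0.0892
gripper_force: 0.0
```

Request:
servo_tool(plan="0 0 -0.04 0;0 0 -0.08 0;0 0 -0.12 0;0 0 -0.12 0;0.032 -0.246 -0.12 0;0.032 -0.246 -0.12 0;0.032 -0.246 -0.12 0;0.032 -0.246 -0.12 0;0.032 -0.246 -0.12 0;0.032 -0.246 -0.12 0;0.032 -0.246 -0.12 0;0.032 -0.246 -0.12 0")

```text
t: 7.55
tool_pos: [0.5679, -0.1197, 0.1617]
orientation: [3.119, -0.378, 0.001]
force: [0.8, -0.0, -0.5]
opening: 0.093
gripper_force: 0.0
```

```bash
python3 - <<'E'
from h import *
c=cap('top','t1')
im=c['image']; a=lambda x0,y0,w,h,k:cv2.resize(im[y0:y0+h,x0:x0+w],None,fx=k,fy=k,interpolation=cv2.INTER_CUBIC)
cv2.imwrite('pics/t1c.png',a(390,180,180,190,3))
plan([.567,-.1214,.022],76); s=status.read_state(); print(s['t'],s['opening'],s['force'])
E
```

```text
shift mm [-4.000e-01  1.000e-01  1.396e+02] 0.1 tooly -103.9 q6 1.52 pos [ 0.5674 -0.1214  0.1616]
7.6 0.09319320486014261 [ 0.13877201 -0.87759119  0.12530293]
```

View pics/t1c.png

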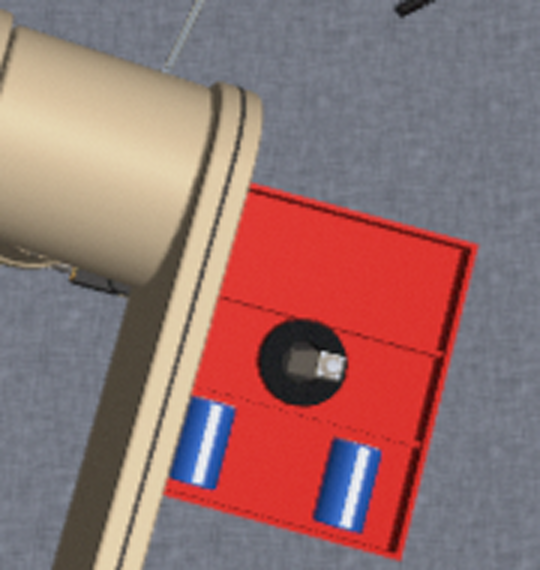

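The crop shows the pad (wide black disc) seated round the post base, crop (302,363). Next is the toroid.

Request:
servo_tool(plan="0 0 0.04 0;0 0 0.08 0;0 0 0.11 0;0 0 0.13 0;0 0 0.139 0;0 0 0.139 0;0 0 0.139 0")

```text
t: 8.18
tool_pos: [0.5674, -0.123, 0.0233]
orientation: [3.118, -0.387, 0.0]
force: [1.0, 0.6, -0.5]
opening: 0.093
gripper_force: 0.0
```

Request:
servo_tool(plan="0 0 0 0;0 0 0 0;0 0 0 0;0 0 0 0;0 0 0 0;0 0 0 0", grip=1, grip_force=30)

```text
t: 8.68
tool_pos: [0.5677, -0.122, 0.0233]
orientation: [3.118, -0.384, 0.001]
force: [-1.3, -0.2, 2.7]
opening: 0.0606
gripper_force: 29.8
```

Request:
servo_tool(plan="0 0 -0.02 0;0 0 -0.06 0;0 0 -0.1 0;0 0 -0.139 0;0 0 -0.145 0;-0.032 0.246 -0.145 0;-0.032 0.246 -0.145 0;-0.032 0.246 -0.145 0;-0.032 0.246 -0.145 0;-0.032 0.246 -0.145 0;-0.032 0.246 -0.145 0;-0.032 0.246 -0.145 0")

```text
t: 9.68
tool_pos: [0.4731, -0.3587, 0.167]
orientation: [3.114, -0.392, -0.002]
force: [0.4, 0.1, -1.5]
opening: 0.0605
gripper_force: 29.8
```

Request:
servo_tool(plan="0 0 0 0;0 0 0 0;0 0 0 0;0 0 0 0")

```text
t: 10.02
tool_pos: [0.4771, -0.3512, 0.1674]
orientation: [-3.118, 0.381, 0.0]
force: [-0.6, -0.3, -2.1]
opening: 0.0603
gripper_force: 29.8
```

```bash
python3 - <<'E'
from h import *
c=cap('wrist','w4')
# copper blob hole centre
hsv=cv2.cvtColor(c['image'],cv2.COLOR_BGR2HSV); m=cv2.inRange(hsv,(5,90,60),(17,220,255))
cs,_=cv2.findContours(m,cv2.RETR_EXTERNAL,cv2.CHAIN_APPROX_NONE); k=max(cs,key=cv2.contourArea); print(cv2.contourArea(k),cv2.minEnclosingCircle(k))
plan([.4762,-.3515,.06],76); s=status.read_state(); print(s['t'],s['opening'],s['force'],s['wrist_torque'])
E
```

```text
17457.5 ((595.5, 152.0), 158.1021270751953)
shift mm [ -0.9   0.5 107.5] 0.1 tooly -103.9 q6 1.09 pos [ 0.4772 -0.3513  0.1675]
10.0667 0.06074042685557447 [ 0.3207039  -0.2192061  -1.37038713] [0.06309767 0.00028037 0.03451427]
```

Request:
servo_tool(plan="-0.001 0 0 0;-0.001 0 0.02 0;-0.001 0 0.04 0;-0.001 0 0.055 0;-0.001 0 0.07 0;-0.001 0 0.08 0;-0.001 0 0.08 0")

```text
t: 10.65
tool_pos: [0.4744, -0.3507, 0.0849]
orientation: [-3.116, 0.383, 0.006]
force: [-0.5, 0.7, -1.8]
opening: 0.0607
gripper_force: 29.8
```

Request:
servo_tool(plan="0 0 0.015 0;0 0 0.025 0;0 0 0.03 0;0 0 0.03 0;0 0 0.03 0")

```text
t: 11.07
tool_pos: [0.4755, -0.3523, 0.0578]
orientation: [-3.118, 0.384, 0.0]
force: [1.3, -0.4, -2.4]
opening: 0.0608
gripper_force: 29.8
```

Request:
servo_tool(plan="0 0 0 0;0 0 0 0;0 0 0 0;0 0 0 0;0 0 0 0", grip=-1)

```text
t: 11.48
tool_pos: [0.4758, -0.3527, 0.0582]
orientation: [3.118, -0.384, 0.001]
force: [-0.6, -0.3, -0.6]
opening: 0.0896
gripper_force: 0.0
```

```bash
python3 - <<'E'
from h import *
s=status.read_state(); print(s['t'],s['force']); plan([.6666,.1240,.16],76)
E
```

```text
11.4833 [-0.59318587 -0.30084717 -0.58152747]
shift mm [  69.4 -508.7 -102. ] -0.1 tooly -104.1 q6 1.09 pos [ 0.4758 -0.3527  0.0582]
```

Request:
servo_tool(plan="0 0 -0.04 0;0 0 -0.08 0;0 0 -0.11 0;0 0 -0.11 0;0.069 -0.509 -0.11 0;0.069 -0.509 -0.11 0;0.069 -0.509 -0.11 0;0.069 -0.509 -0.11 0;0.069 -0.509 -0.11 0;0.069 -0.509 -0.11 0;0.069 -0.509 -0.11 0")

```text
t: 12.4
tool_pos: [0.5842, -0.0796, 0.1677]
orientation: [3.118, -0.384, 0.001]
force: [0.3, -0.2, 0.7]
opening: 0.0931
gripper_force: 0.0
```

```bash
python3 - <<'E'
from h import *
c=load('top0'); print('jar',atz(c,203,167,.075).round(3)); plan([.6666,.1240,.16],76)
E
```

```text
jar [0.736 0.259 0.075]
shift mm [  30.5 -217.5    7.8] -0.1 tooly -104.1 q6 1.59 pos [ 0.5842 -0.0796  0.1677]
```

Request:
servo_tool(plan="0.0305 -0.2175 0.008 0;0.0305 -0.2175 0.008 0;0.0305 -0.2175 0.008 0;0.0305 -0.2175 0.008 0;0.0305 -0.2175 0.008 0;0.0305 -0.2175 0.008 0;0.0305 -0.2175 0.008 0;0.0305 -0.2175 0.008 0;0.0305 -0.2175 0.008 0")

```text
t: 13.15
tool_pos: [0.6658, 0.1207, 0.1594]
orientation: [3.117, -0.385, -0.001]
force: [-0.4, 0.5, 0.6]
opening: 0.0927
gripper_force: 0.0
```

```bash
python3 - <<'E'
from h import *
c=cap('wrist','w5');im=c['image']
g=cv2.GaussianBlur(cv2.cvtColor(im,cv2.COLOR_BGR2GRAY),(5,5),1)
print(proj(c,np.array([.6666,.1240,.012])))
h=cv2.HoughCircles(g[150:300,240:400],cv2.HOUGH_GRADIENT,1.5,20,param1=80,param2=25,minRadius=15,maxRadius=50)
if h is not None:
  for u,v,r in h[0][:4]: print(u+240,v+150,r,atz(c,u+240,v+150,.012).round(4))
plan([.6666,.1240,.019],76)
E
```

```text
(np.float64(316.75136546529126), np.float64(229.1466766031844))
318.75 227.25 36.3 [0.6678 0.122  0.012 ]
311.25 207.75 17.55 [0.685  0.1239 0.012 ]
shift mm [ -0.2  -3.8 140.6] -0.1 tooly -104.1 q6 1.92 pos [0.6659 0.1203 0.1596]
```

Request:
servo_tool(plan="0 -0.003 0.04 0;0 -0.003 0.08 0;0 -0.003 0.11 0;0 -0.003 0.13 0;0 -0.003 0.14 0;0 -0.003 0.14 0;0 -0.003 0.14 0")

```text
t: 13.78
tool_pos: [0.6672, 0.1234, 0.0205]
orientation: [3.118, -0.387, 0.001]
force: [-0.7, -0.9, 0.0]
opening: 0.0927
gripper_force: 0.0
```

Request:
servo_tool(plan="0 0 0 0;0 0 0 0;0 0 0 0;0 0 0 0;0 0 0 0;0 0 0 0", grip=1, grip_force=30)

```text
t: 14.28
tool_pos: [0.6669, 0.1249, 0.0198]
orientation: [3.118, -0.384, 0.0]
force: [-0.5, -0.7, 2.0]
opening: 0.0606
gripper_force: 30.2
```

Request:
servo_tool(plan="0 0 -0.02 0;0 0 -0.06 0;0 0 -0.1 0;0 0 -0.139 0;0 0 -0.145 0;0 0 -0.145 0;0 0 -0.145 0")

```text
t: 14.87
tool_pos: [0.6669, 0.125, 0.1646]
orientation: [-3.118, 0.384, -0.001]
force: [0.1, -0.4, -0.4]
opening: 0.0601
gripper_force: 30.2
```

```bash
python3 - <<'E'
from h import *
plan([.4762,-.3515,.16],76)
E
```

```text
shift mm [-69.4 508.6   4.4] -0.0 tooly -104.0 q6 1.93 pos [0.6669 0.125  0.1646]
```

Request:
servo_tool(plan="-0.035 0.254 0 0;-0.035 0.254 0 0;-0.035 0.254 0 0;-0.035 0.254 0 0;-0.035 0.254 0 0;-0.035 0.254 0 0;-0.035 0.254 0 0")

```text
t: 15.45
tool_pos: [0.5671, -0.118, 0.1612]
orientation: [3.116, -0.391, -0.009]
force: [-0.2, 0.0, -0.7]
opening: 0.0606
gripper_force: 30.2
```

Request:
servo_tool(plan="-0.0345 0.2545 0 0;-0.0345 0.2545 0 0;-0.0345 0.2545 0 0;-0.0345 0.2545 0 0;-0.0345 0.2545 0 0;-0.0345 0.2545 0 0;-0.0345 0.2545 0 0;-0.0345 0.2545 0 0;-0.0345 0.2545 0 0;-0.0345 0.2545 0 0")

```text
t: 16.28
tool_pos: [0.4761, -0.3496, 0.1631]
orientation: [-3.116, 0.382, 0.003]
force: [-0.7, -0.4, 0.2]
opening: 0.0606
gripper_force: 30.2
```

```bash
python3 - <<'E'
from h import *
plan([.4762,-.3515,.077],76)
E
```

```text
shift mm [ 0.7  2.  86.1] 0.0 tooly -104.0 q6 1.09 pos [ 0.4761 -0.3496  0.1631]
```

Request:
servo_tool(plan="0.001 0.002 0 0;0.001 0.002 0.02 0;0.001 0.002 0.04 0;0.001 0.002 0.055 0;0.001 0.002 0.07 0;0.001 0.002 0.08 0;0.001 0.002 0.087 0;0.001 0.002 0.087 0;0.001 0.002 0.087 0")

```text
t: 17.03
tool_pos: [0.4768, -0.3533, 0.0778]
orientation: [-3.118, 0.383, 0.0]
force: [-0.6, -0.7, -0.3]
opening: 0.0603
gripper_force: 30.2
```

Request:
servo_tool(plan="0 0 0 0;0 0 0 0;0 0 0 0;0 0 0 0;0 0 0 0", grip=-1)

```text
t: 17.45
tool_pos: [0.4767, -0.3539, 0.0782]
orientation: [3.118, -0.384, 0.001]
force: [0.5, -0.7, -0.6]
opening: 0.0893
gripper_force: 0.0
```

Request:
servo_tool(plan="0 0 -0.04 0;0 0 -0.08 0;0 0 -0.08 0;-0.08 -0.2 -0.08 0;-0.08 -0.2 -0.08 0;-0.08 -0.2 -0.08 0;-0.08 -0.2 -0.08 0;-0.08 -0.2 -0.08 0;-0.08 -0.2 -0.08 0;-0.08 -0.2 -0.08 0")

```text
t: 18.28
tool_pos: [0.4474, -0.1381, 0.1579]
orientation: [-3.119, 0.379, -0.001]
force: [-0.3, -0.9, -0.3]
opening: 0.0928
gripper_force: 0.0
```

```bash
python3 - <<'E'
from h import *
c=cap('top','t2'); s=cap('scene','s2')
a=lambda im,x0,y0,w,h,k:cv2.resize(im[y0:y0+h,x0:x0+w],None,fx=k,fy=k,interpolation=cv2.INTER_CUBIC)
A=a(c['image'],245,180,310,190,2.5); B=a(s['image'],190,150,190,130,2.5)
o=np.zeros((600,775,3),np.uint8); A=A[:,:775]; 
A=cv2.resize(A,(775,475)); o=np.vstack([A, np.zeros((125,775,3),np.uint8)])
o[380:600,0:320]=cv2.resize(B,(320,220)); cv2.imwrite('pics/mix.png',o)
plan([.4534,-.006,.16])
E
```

```text
shift mm [ -27.3 -132.1   -2. ] tooly -104.0 q6 1.4 pos [ 0.4479 -0.1408  0.1581]
```

View pics/mix.png

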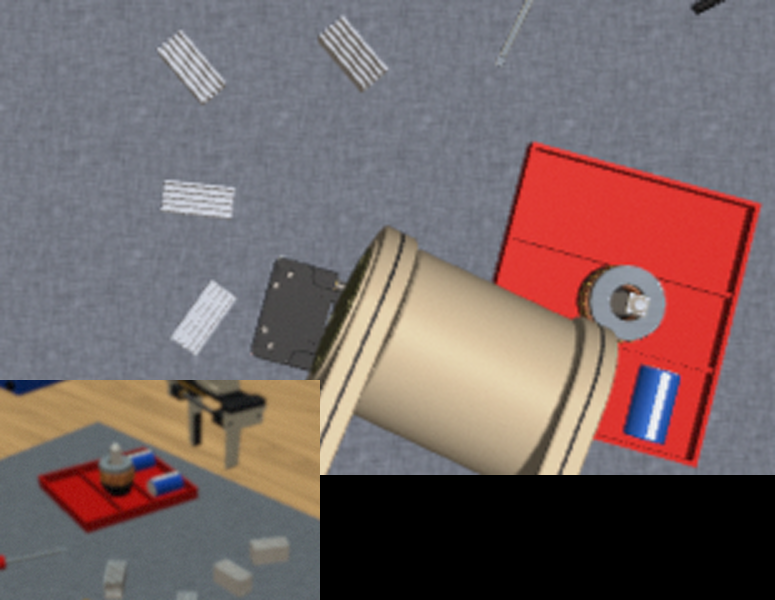

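Mix picture: the pad, toroid and washer are stacked on the post, washer around (627,303). Caps are in their bay and all four sinks sit where they were. Next are the sinks.

```bash
cat >> h.py <<'E'
def sinks(c,near=None):
    hsv=cv2.cvtColor(c['image'],cv2.COLOR_BGR2HSV)
    m=((hsv[...,2]>165)&(hsv[...,1]<45)).astype(np.uint8)*255
    m=cv2.morphologyEx(m,cv2.MORPH_CLOSE,np.ones((5,5)))
    m[:95]=0;m[385:]=0
    cs,_=cv2.findContours(m,cv2.RETR_EXTERNAL,cv2.CHAIN_APPROX_NONE)
    for k in cs:
        a=cv2.contourArea(k)
        if a<120 or a>900: continue
        b=cv2.boxPoints(cv2.minAreaRect(k)); P=np.array([atz(c,*p,.032)[:2] for p in b])
        l=[np.linalg.norm(P[1]-P[0]),np.linalg.norm(P[2]-P[1])]; i=int(l[1]>l[0]); v=P[i+1]-P[i]
        print('  blob',P.mean(0).round(4),'size',np.round(np.array(l)*1000),'width dir',round((np.degrees(np.arctan2(v[1],v[0]))+90)%180,1))
E
python3 - <<'E'
from h import *
sinks(load('top0'));print();sinks(load('t2')); plan([.4534,-.006,.16],-123.4)
E
```

```text
blob [ 0.4535 -0.0054] size [60. 27.] width dir 56.0
  blob [0.5542 0.0023] size [26. 60.] width dir 174.9
  blob [0.6676 0.0104] size [26. 61.] width dir 131.2
  blob [ 0.6839 -0.1277] size [26. 61.] width dir 131.4

  blob [ 0.4537 -0.0058] size [59. 26.] width dir 56.0
  blob [0.5542 0.0023] size [26. 60.] width dir 175.3
  blob [0.6676 0.0104] size [26. 61.] width dir 131.2
  blob [ 0.6835 -0.1278] size [26. 59.] width dir 131.4
shift mm [ -27.3 -132.1   -2. ] 19.4 tooly -104.0 q6 1.4 pos [ 0.4479 -0.1408  0.1581]
```

Request:
servo_tool(plan="-0.027 -0.132 0 20;-0.027 -0.132 0 20;-0.027 -0.132 0 20;-0.027 -0.132 0 20;-0.027 -0.132 0.04 20;-0.027 -0.132 0.08 20;-0.027 -0.132 0.105 20;-0.027 -0.132 0.12 20;-0.027 -0.132 0.12 20;-0.027 -0.132 0.12 20", grip=-0.4)

```text
t: 19.22
tool_pos: [0.4531, -0.0068, 0.0371]
orientation: [3.003, -0.922, -0.003]
force: [0.9, 0.4, 0.3]
opening: 0.0653
gripper_force: 0.0
```

```bash
python3 - <<'E'
from h import *
c=cap('top'); sinks(c); plan([.4535,-.0057,.038],56)
E
```

```text
blob [0.5542 0.0023] size [26. 60.] width dir 175.3
  blob [0.6676 0.0104] size [26. 61.] width dir 131.2
  blob [ 0.6835 -0.1278] size [26. 59.] width dir 131.4
shift mm [-1.2 -0.5  0.4] -0.1 tooly -124.1 q6 2.04 pos [ 0.4543 -0.0068  0.0384]
```

Request:
servo_tool(plan="0 0 0 0;0 0 0 0;0 0 0 0;0 0 0 0;0 0 0 0;0 0 -0.04 0;0 0 -0.08 0;0 0 -0.11 0;0 0 -0.11 0", grip=1, grip_force=20)

```text
t: 20.02
tool_pos: [0.4575, -0.006, 0.1552]
orientation: [-3.002, 0.919, -0.018]
force: [0.4, -0.3, 0.6]
opening: 0.0102
gripper_force: 0.0
```

Request:
servo_tool(plan="0.306 0.322 0 -20;0.306 0.322 0 -20;0.306 0.322 0 -20;0.306 0.322 0 -20;0.306 0.322 0 -20;0.306 0.322 0 -20;0.306 0.322 0 -20;0.306 0.322 0 -20;0.306 0.322 0 -20;0.306 0.322 0 -20;0.306 0.322 0 -20;0.306 0.322 0 -20")

```text
t: 21.02
tool_pos: [0.5251, -0.4501, 0.1444]
orientation: [3.116, -0.391, -0.003]
force: [-0.1, 0.8, -0.9]
opening: 0.0002
gripper_force: 0.0
```

```bash
python3 - <<'E'
from h import *
c=cap('wrist','w6'); plan([.5282,-.4451,.044],76); s=status.read_state();print(s['opening'])
E
```

```text
shift mm [  2.7  -2.5 100.7] -0.3 tooly -104.3 q6 1.04 pos [ 0.5252 -0.447   0.1447]
0.0005755444845159143
```

View pics/w6.png

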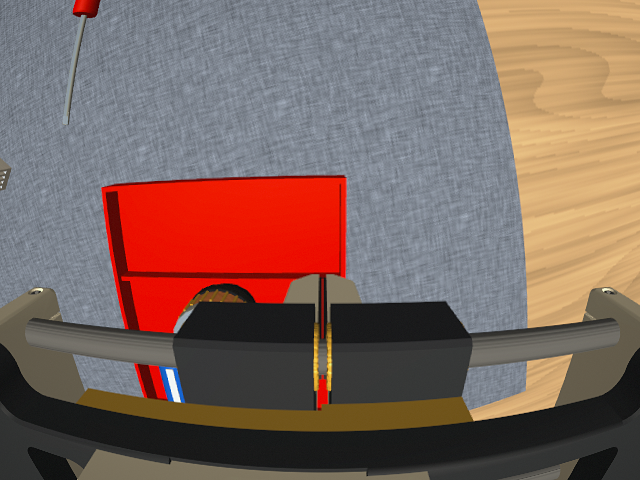

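The jaws are empty: I lifted before they had shut. I'll re-measure that sink.

```bash
python3 - <<'E'
from h import *
sinks(cap('top')); plan([.4535,-.0057,.12],56)
E
```

```text
blob [ 0.4534 -0.0056] size [60. 26.] width dir 56.0
  blob [ 0.4875 -0.3668] size [34. 40.] width dir 147.6
  blob [0.5542 0.0023] size [26. 60.] width dir 175.3
  blob [ 0.5513 -0.5233] size [86. 25.] width dir 61.6
  blob [0.6672 0.01  ] size [26. 62.] width dir 131.2
  blob [ 0.6839 -0.1277] size [26. 61.] width dir 131.4
shift mm [-177.5 -408.1   26.4] 19.8 tooly -104.2 q6 1.04 pos [ 0.5257 -0.4449  0.1454]
```

Request:
servo_tool(plan="-0.177 -0.408 0.01 20;-0.177 -0.408 0.01 20;-0.177 -0.408 0.01 20;-0.177 -0.408 0.01 20;-0.177 -0.408 0.01 20;-0.177 -0.408 0.01 20;-0.177 -0.408 0.01 20;-0.177 -0.408 0.01 20;-0.177 -0.408 0.01 20;-0.177 -0.408 0.01 20;-0.177 -0.408 0.01 20;-0.177 -0.408 0.01 20", grip=-0.4)

```text
t: 22.12
tool_pos: [0.4519, 0.0007, 0.1374]
orientation: [-3.005, 0.911, 0.001]
force: [-0.1, 0.1, 0.8]
opening: 0.0645
gripper_force: 0.0
```

Request:
servo_tool(plan="0 0 0 0;0 0 0 0;0 0 0.04 0;0 0 0.08 0;0 0 0.097 0;0 0 0.097 0;0 0 0.097 0")

```text
t: 22.7
tool_pos: [0.4529, -0.0057, 0.0401]
orientation: [3.003, -0.922, -0.004]
force: [0.1, 0.7, -0.0]
opening: 0.0655
gripper_force: 0.0
```

Request:
servo_tool(plan="0 0 0 0;0 0 0 0;0 0 0 0;0 0 0 0;0 0 0 0;0 0 0 0;0 0 0 0;0 0 0 0;0 0 0 0;0 0 0 0", grip=1)

```text
t: 23.53
tool_pos: [0.4541, -0.005, 0.041]
orientation: [-3.004, 0.92, -0.001]
force: [-1.2, 0.1, 5.2]
opening: 0.0258
gripper_force: 20.0
```

```bash
python3 - <<'E'
from h import *
plan([.5282,-.4451,.044],76); s=status.read_state();print(s['opening'],s['gripper_force'],s['t'])
E
```

```text
shift mm [307.8 323.2  -3. ] -20.0 tooly -124.0 q6 2.04 pos [ 0.4541 -0.005   0.041 ]
0.025799136593042046 20.00071942806244 23.5333
```

Request:
servo_tool(plan="0 0 -0.04 0;0 0 -0.08 0;0 0 -0.1 0;0 0 -0.1 0")

```text
t: 23.87
tool_pos: [0.4573, -0.0053, 0.1462]
orientation: [-3.002, 0.919, -0.014]
force: [1.2, 0.9, 1.0]
opening: 0.0257
gripper_force: 20.0
```

Request:
servo_tool(plan="0.308 0.323 0 -20;0.308 0.323 0 -20;0.308 0.323 0 -20;0.308 0.323 0 -20;0.308 0.323 0 -20;0.308 0.323 0 -20;0.308 0.323 0 -20;0.308 0.323 0 -20;0.308 0.323 0 -20;0.308 0.323 0 -20;0.308 0.323 0 -20;0.308 0.323 0 -20")

```text
t: 24.87
tool_pos: [0.5264, -0.4509, 0.1364]
orientation: [-3.117, 0.391, 0.005]
force: [0.2, -0.0, -0.8]
opening: 0.0264
gripper_force: 18.8
```

Request:
servo_tool(plan="0 0 0 0;0 0 0 0;0 0 0 0")

```text
t: 25.12
tool_pos: [0.5281, -0.4435, 0.1399]
orientation: [-3.117, 0.383, 0.001]
force: [0.8, -0.6, -0.5]
opening: 0.0269
gripper_force: 18.8
```

```bash
python3 - <<'E'
from h import *
plan([.5282,-.4451,.047],76); s=status.read_state();print(s['opening'],s['gripper_force'],s['t'])
E
```

```text
shift mm [ 0.6  1.6 92.9] -0.0 tooly -104.0 q6 1.04 pos [ 0.5281 -0.4435  0.1399]
0.026873673547179597 18.80163718946278 25.1167
```

Request:
servo_tool(plan="0 0.001 0.03 0;0 0.001 0.055 0;0 0.001 0.075 0;0 0.001 0.088 0;0 0.001 0.092 0;0 0.001 0.092 0;0 0.001 0.092 0")

```text
t: 25.7
tool_pos: [0.5288, -0.4451, 0.0499]
orientation: [3.118, -0.382, 0.002]
force: [0.3, 0.7, 0.3]
opening: 0.026
gripper_force: 20.0
```

Request:
servo_tool(plan="0 0 0 0;0 0 0 0;0 0 0 0;0 0 0 0;0 0 0 0", grip=0.15)

```text
t: 26.12
tool_pos: [0.5279, -0.446, 0.0487]
orientation: [3.118, -0.384, 0.0]
force: [0.2, -0.3, -0.6]
opening: 0.0392
gripper_force: 0.0
```

Request:
servo_tool(plan="0 0 -0.03 0;0 0 -0.07 0;0 0 -0.1 0;0 0 -0.1 0;0 0 -0.1 0")

```text
t: 26.53
tool_pos: [0.5294, -0.4476, 0.1523]
orientation: [3.114, -0.384, 0.008]
force: [-0.1, -0.5, 0.2]
opening: 0.0396
gripper_force: 0.0
```

```bash
python3 - <<'E'
from h import *
s=status.read_state();print(s['opening'],s['gripper_force'],s['t'],s['force'])
c=cap('top','t3');sinks(c);w=cap('wrist','w7')
cv2.imwrite('pics/mix2.png',np.hstack([cv2.resize(c['image'][225:375,425:555],(347,400),interpolation=cv2.INTER_CUBIC),cv2.resize(w['image'][100:480,80:500],(442,400))]))
plan([.5542,.0023,.16],-4.7)
E
```

```text
0.039581537176305914 0.0 26.5333 [-0.07487941 -0.45693598  0.18373039]
  blob [0.5542 0.0023] size [26. 60.] width dir 175.3
  blob [ 0.5559 -0.5262] size [87. 25.] width dir 60.8
  blob [0.6672 0.01  ] size [26. 62.] width dir 131.2
  blob [ 0.6838 -0.1276] size [26. 61.] width dir 131.4
shift mm [ -82.9 -441.1  -12. ] 80.6 tooly -104.1 q6 1.04 pos [ 0.5275 -0.4457  0.1476]
```

View pics/mix2.png

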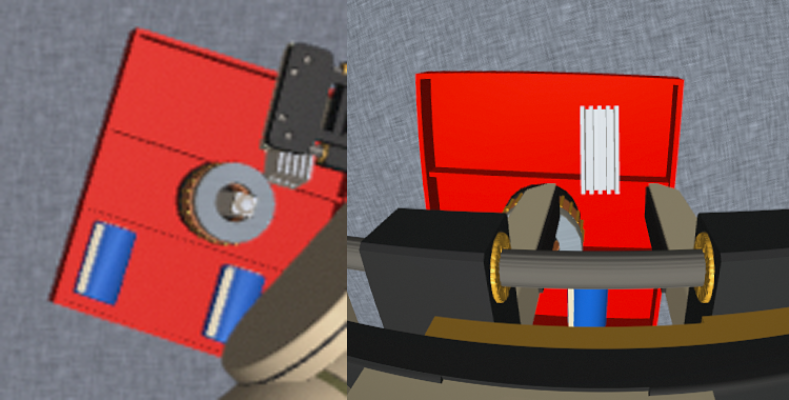

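The tray has shifted by about 18 px (38 mm): the carried sink's base probably brushed the post top. The sink is in the far bay. I'll clear the arm, re-measure the tray numerically, and carry higher from now on.

Request:
servo_tool(plan="-0.083 -0.441 -0.012 81;-0.083 -0.441 -0.012 81;-0.083 -0.441 -0.012 81;-0.083 -0.441 -0.012 81;-0.083 -0.441 -0.012 81;-0.083 -0.441 -0.012 81;-0.083 -0.441 -0.012 81;-0.083 -0.441 -0.012 81;-0.083 -0.441 -0.012 81;-0.083 -0.441 -0.012 81;-0.083 -0.441 -0.012 81;-0.083 -0.441 -0.012 81", grip=-0.4)

```text
t: 27.63
tool_pos: [0.5198, -0.0991, 0.1475]
orientation: [-2.237, 2.043, 0.062]
force: [-0.1, -0.4, -0.1]
opening: 0.065
gripper_force: 0.0
```

```bash
cat >> h.py <<'E'
def tray(c,show=True):
    hsv=cv2.cvtColor(c['image'],cv2.COLOR_BGR2HSV)
    m=((hsv[...,1]>150)&((hsv[...,0]<8)|(hsv[...,0]>172))&(hsv[...,2]>60)).astype(np.uint8)*255
    cs,_=cv2.findContours(m,cv2.RETR_EXTERNAL,cv2.CHAIN_APPROX_NONE)
    k=max(cs,key=cv2.contourArea); b=cv2.boxPoints(cv2.minAreaRect(k)); P=np.array([atz(c,*p,.024)[:2] for p in b])
    l=[np.linalg.norm(P[1]-P[0]),np.linalg.norm(P[2]-P[1])]; i=int(l[1]>l[0]); v=P[i+1]-P[i]
    a=np.degrees(np.arctan2(v[1],v[0])); a=(a+90)%180-90
    print('tray',P.mean(0).round(4),np.round(np.array(l)*1000),'yaw',round(a,2))
    return P.mean(0),a
E
python3 - <<'E'
from h import *
tray(load('top0'))
c=cap('top','t4'); ctr,a=tray(c); sinks(c)
# post top: bright spot check
p=np.array([*ctr,.1]); print('post px',proj(c,p))
ux=np.array([np.cos(np.radians(a)),np.sin(np.radians(a))]);uy=np.array([-ux[1],ux[0]])
for y in(-78,-26,26,78): print(y,(ctr+.073*ux+.001*y*uy).round(4))
plan([.5542,.0023,.035],-4.7)
im=c['image'][225:380,425:575]; cv2.imwrite('pics/t4c.png',cv2.resize(im,None,fx=3.5,fy=3.5,interpolation=cv2.INTER_CUBIC))
E
```

```text
tray [ 0.4759 -0.3522] [232. 205.] yaw -13.84
tray [ 0.4771 -0.3845] [235. 204.] yaw -15.7
  blob [ 0.5257 -0.4475] size [63. 26.] width dir 82.0
  blob [0.5542 0.0023] size [26. 60.] width dir 175.3
  blob [0.6676 0.0104] size [26. 61.] width dir 131.2
  blob [ 0.6839 -0.1277] size [26. 61.] width dir 131.4
post px (np.float64(516.4490514386947), np.float64(301.39680135290297))
-78 [ 0.5263 -0.4793]
-26 [ 0.5403 -0.4292]
26 [ 0.5544 -0.3792]
78 [ 0.5685 -0.3291]
shift mm [-87.9 -38.8 123.5] 9.5 tooly -175.2 q6 2.66 pos [ 0.518  -0.1015  0.1464]
```

Tray is now at (0.477,-0.3845), yaw -15.7°, with sink3 in the bay at tray (64,-48) mm. I'll unwind the wrist for sink2, then use the next placement to push sink3 along the bay.

Request:
servo_tool(plan="-0.088 -0.039 0 -84;-0.088 -0.039 0 -84;-0.088 -0.039 0 -84;-0.088 -0.039 0 -84;-0.088 -0.039 0 -84;-0.088 -0.039 0 -84;-0.088 -0.039 0 -84;-0.088 -0.039 0 -84;-0.088 -0.039 0 -84;-0.088 -0.039 0 -84;-0.088 -0.039 0 -84;-0.088 -0.039 0 -84")

```text
t: 28.68
tool_pos: [0.5508, -0.0105, 0.159]
orientation: [-3.033, 0.012, -0.067]
force: [0.0, 0.3, -0.3]
opening: 0.0653
gripper_force: 0.0
```

Request:
servo_tool(plan="0 0 0 -86;0 0 0 -86;0 0 0 -86;0 0 0 -86;0 0 0 -86;0 0 0 -86;0 0 0 -86;0 0 0 -86;0 0 0 -86;0 0 0 -86;0 0 0 -86;0 0 0 -86")

```text
t: 29.68
tool_pos: [0.5508, -0.0105, 0.1589]
orientation: [-2.269, -2.096, -0.163]
force: [-0.2, -0.0, -0.3]
opening: 0.0651
gripper_force: 0.0
```

```bash
python3 - <<'E'
import re
s=open('h.py').read()
s=s.replace("t=(t+90)%180-90; out","t=(t+90)%180-90; t=min((t-180,t,t+180),key=lambda v:abs(s['q'][5]+np.radians(v)) if abs(s['q'][5]+np.radians(v))>2.0 else abs(np.radians(v))/10); out")
open('h.py','w').write(s)
E
python3 - <<'E'
from h import *
plan([.5542,.0023,.034],-4.7)
E
```

```text
shift mm [ -0.8  -2.1 125.6] 0.0 tooly -4.7 q6 -0.13 pos [ 0.5508 -0.0105  0.1589]
```

```bash
python3 - <<'E'
from h import *
s=status.read_state(); Rm=R.from_rotvec(s['orientation']).as_matrix(); print(s['q'].round(4)); print(Rm.round(4)); print(np.degrees(np.arccos(-Rm[2,2])))
E
```

```text
[-0.187   0.012   1.7586  0.1166  1.3486 -0.1321]
[[ 0.0768  0.9961  0.0444]
 [ 0.9909 -0.0812  0.107 ]
 [ 0.1102  0.0358 -0.9933]]
6.654488689816141
```

Hitting the joint-6 stop tilted the commanded tool by 6.7°, and q4 is now 0.117. I'll undo it by pressing gently against the opposite joint-6 stop at the matching azimuth.

Request:
servo_tool(plan="-0.196 -0.013 -0.063 -80;-0.196 -0.013 -0.063 -80;-0.196 -0.013 -0.063 -80;-0.196 -0.013 -0.063 -80;-0.196 -0.013 -0.063 -80;-0.196 -0.013 -0.063 -80;-0.196 -0.013 -0.063 -80;-0.196 -0.013 -0.063 -80;-0.196 -0.013 -0.063 -80;-0.196 -0.013 -0.063 -80;-0.196 -0.013 -0.063 -80;-0.196 -0.013 -0.063 -80")

```text
t: 30.68
tool_pos: [0.5189, -0.21, 0.1993]
orientation: [0.392, 3.081, 0.176]
force: [-0.9, 0.7, -0.3]
opening: 0.065
gripper_force: 0.0
```

```bash
cat > q.py <<'E'
from h import *
s=status.read_state(); q=s['q']; Rm=R.from_rotvec(s['orientation']).as_matrix()
print('q',q.round(4),'sum-pi',round(q[1]+q[2]+q[4]-np.pi,4),'z',Rm[:,2].round(4),'pos',s['tool_pos'].round(4),'up in tool',Rm[2].round(3),s['t'])
E
python3 q.py
```

```text
q [-0.5513  0.0464  1.6483  0.1166  1.4664 -1.8823] sum-pi 0.0194 z [ 0.0448  0.1083 -0.9931] pos [ 0.5189 -0.21    0.1993] up in tool [-0.016  0.116 -0.993] 30.6833
```

Request:
servo_tool(plan="0 0 0 -44;0 0 0 -44;0 0 0 -44;0 0 0 -44;0 0 0 -44;0 0 0 -44;0 0 0 -44;0 0 0 -49;0 0 0 -52;0 0 0 -52;0 0 0 -52")

```text
t: 31.6
tool_pos: [0.5332, -0.1833, 0.203]
orientation: [-0.912, 2.95, 0.099]
force: [0.5, -0.1, -0.6]
opening: 0.0653
gripper_force: 0.0
```

```bash
python3 q.py
```

```text
q [-0.4751  0.0487  1.6369  0.0828  1.4638 -2.6544] sum-pi 0.0078 z [ 0.031   0.0765 -0.9966] pos [ 0.5332 -0.1833  0.203 ] up in tool [-0.069  0.046 -0.997] 31.6
```

Request:
servo_tool(plan="0 0 0 -6;0 0 0 -12;0 0 0 -15;0 0 0 -15;0 0 0 -15")

```text
t: 32.02
tool_pos: [0.5565, -0.1095, 0.205]
orientation: [-1.19, 2.883, 0.018]
force: [-0.1, 1.2, 0.2]
opening: 0.0649
gripper_force: 0.0
```

```bash
python3 q.py
```

```text
q [-0.2994  0.0463  1.6336  0.0232  1.4517 -2.6559] sum-pi -0.01 z [ 0.0164  0.0191 -0.9997] pos [ 0.5565 -0.1095  0.205 ] up in tool [-0.025  0.002 -1.   ] 32.0167
```

Request:
servo_tool(plan="0 0 0 -3;0 0 0 -5;0 0 0 -5;0 0 0 -5")

```text
t: 32.35
tool_pos: [0.5617, -0.0907, 0.2054]
orientation: [-1.274, 2.863, -0.015]
force: [-0.4, -0.8, 0.9]
opening: 0.0652
gripper_force: 0.0
```

```bash
python3 q.py; python3 - <<'E'
from h import *
c=cap('top'); tray(c); sinks(c)
plan([.5542,.0023,.16],-4.7)
plan([.6676,.0104,.16],-48.8)
E
```

```text
q [-0.2485  0.0508  1.6281 -0.0027  1.4503 -2.6567] sum-pi -0.0124 z [ 0.0114 -0.0057 -0.9999] pos [ 0.5617 -0.0907  0.2054] up in tool [-0.003 -0.012 -1.   ] 32.35
tray [ 0.4772 -0.3846] [233. 205.] yaw -16.27
  blob [ 0.5263 -0.4476] size [62. 26.] width dir 82.0
  blob [0.5545 0.0063] size [26. 52.] width dir 175.3
  blob [0.6676 0.0105] size [26. 61.] width dir 131.6
shift mm [-64.2  68.6  44.8] 142.7 tooly 138.0 q6 -2.66 pos [ 0.5616 -0.0911  0.2054]
shift mm [-146.2  -10.2   46.1] 186.8 tooly 138.0 q6 -2.66 pos [ 0.5616 -0.0911  0.2054]
```

```bash
python3 - <<'E'
from h import *
plan([.6838,-.1277,.034]); s=status.read_state()
E
```

```text
shift mm [ -54.  -113.1  173. ] tooly 138.0 q6 -2.66 pos [ 0.5616 -0.0911  0.2054]
```

Request:
servo_tool(plan="-0.054 -0.113 0.05 6.6;-0.054 -0.113 0.05 6.6;-0.054 -0.113 0.05 6.6;-0.054 -0.113 0.09 6.6;-0.054 -0.113 0.13 6.6;-0.054 -0.113 0.155 6.6;-0.054 -0.113 0.155 6.6;-0.054 -0.113 0.155 6.6")

```text
t: 33.07
tool_pos: [0.6817, -0.1275, 0.0499]
orientation: [-1.107, 2.935, -0.011]
force: [-0.6, -0.5, 1.2]
opening: 0.0652
gripper_force: 0.0
```

```bash
python3 - <<'E'
from h import *
sinks(cap('top'))
plan([.6838,-.1277,.034],131.4)
E
python3 q.py
```

```text
blob [ 0.5263 -0.4479] size [62. 25.] width dir 82.0
  blob [0.5542 0.0022] size [26. 60.] width dir 175.3
  blob [0.6676 0.0105] size [26. 61.] width dir 131.6
shift mm [ 0.1  0.4 19.2] 180.0 tooly 131.4 q6 -2.55 pos [ 0.6839 -0.1278  0.0532]
q [-0.2569  0.5109  1.3679 -0.003   1.2497 -2.5488] sum-pi -0.0131 z [ 0.012  -0.0061 -0.9999] pos [ 0.6839 -0.1278  0.0532] up in tool [-0.005 -0.012 -1.   ] 33.1167
```

Request:
servo_tool(plan="0 0 0.019 0;0 0 0.019 0;0 0 0.019 0")

```text
t: 33.37
tool_pos: [0.6848, -0.1275, 0.0356]
orientation: [-1.107, 2.929, -0.017]
force: [0.1, -0.6, 0.4]
opening: 0.0648
gripper_force: 0.0
```

Request:
servo_tool(plan="0 0 0 0;0 0 0 0;0 0 0 0;0 0 0 0;0 0 0 0;0 0 0 0;0 0 0 0;0 0 0 0;0 0 0 0;0 0 0 0", grip=1, grip_force=25)

```text
t: 34.2
tool_pos: [0.6839, -0.1271, 0.0332]
orientation: [-1.108, 2.93, -0.015]
force: [-0.3, -0.7, 1.1]
opening: 0.0258
gripper_force: 25.0
```

Request:
servo_tool(plan="0 0 -0.04 0;0 0 -0.08 0;0 0 -0.12 0;0 0 -0.15 0;0 0 -0.15 0")

```text
t: 34.62
tool_pos: [0.6862, -0.1272, 0.1932]
orientation: [-1.104, 2.92, -0.027]
force: [0.1, -0.6, 0.3]
opening: 0.0261
gripper_force: 25.0
```

Request:
servo_tool(plan="0.279 -0.113 0 57.4;0.279 -0.113 0 57.4;0.279 -0.113 0 57.4;0.279 -0.113 0 57.4;0.279 -0.113 0 57.4;0.279 -0.113 0 57.4;0.279 -0.113 0 57.4;0.279 -0.113 0 57.4;0.279 -0.113 0 57.4;0.279 -0.113 0 57.4;0.279 -0.113 0 57.4;0.279 -0.113 0 57.4")

```text
t: 35.62
tool_pos: [0.5487, -0.3939, 0.183]
orientation: [0.427, 3.1, -0.006]
force: [-0.2, -0.3, -1.1]
opening: 0.0254
gripper_force: 25.0
```

```bash
python3 q.py; python3 - <<'E'
from h import *
plan([.5496,-.397,.040],74)
s=status.read_state();print(s['opening'],s['gripper_force'])
E
```

```text
q [-0.7002  0.3472  1.3332  0.0033  1.4488 -1.9977] sum-pi -0.0124 z [ 0.0116 -0.0055 -0.9999] pos [ 0.5487 -0.3939  0.183 ] up in tool [-0.013 -0.002 -1.   ] 35.6167
shift mm [ 1.00e-01 -2.50e+00  1.43e+02] 0.3 tooly 74.3 q6 -2.0 pos [ 0.5487 -0.3939  0.183 ]
0.02542474688504746 24.99233454465866
```

Request:
servo_tool(plan="0 0 0.04 0;0 0 0.08 0;0 0 0.11 0;0 0 0.13 0;0 0 0.142 0;0 0 0.142 0;0 0 0.142 0")

```text
t: 36.2
tool_pos: [0.5503, -0.3956, 0.0415]
orientation: [0.431, 3.099, -0.007]
force: [0.3, -1.0, -0.8]
opening: 0.0257
gripper_force: 25.0
```

Request:
servo_tool(plan="0 -0.006 0 0;0 -0.012 0 0;0 -0.018 0 0;0 -0.024 0 0;0 -0.03 0 0;0 -0.036 0 0;0 -0.039 0 0;0 -0.039 0 0")

```text
t: 36.87
tool_pos: [0.5382, -0.4349, 0.0413]
orientation: [0.436, 3.099, -0.007]
force: [0.7, 1.2, -0.5]
opening: 0.0259
gripper_force: 25.1
```

```bash
python3 q.py; python3 - <<'E'
from h import *
c=cap('top'); tray(c)
s=status.read_state();print(s['force'],s['opening'],s['gripper_force'])
E
```

```text
q [-0.7555  0.5151  1.3857  0.0036  1.2281 -2.0478] sum-pi -0.0127 z [ 0.0115 -0.0063 -0.9999] pos [ 0.5382 -0.4349  0.0413] up in tool [-0.013 -0.003 -1.   ] 36.8667
tray [ 0.4863 -0.3554] [231. 144.] yaw -16.27
[ 0.40578428  0.51673107 -0.46872777] 0.026100206112342365 25.11113959906652
```

Request:
servo_tool(plan="0 0 0.001 0;0 0 0.001 0;0 0 0.001 0;0 0 0.001 0;0 0 0.001 0", grip=0.15)

```text
t: 37.33
tool_pos: [0.5391, -0.4336, 0.0405]
orientation: [0.434, 3.099, -0.007]
force: [2.0, 0.6, 1.4]
opening: 0.0391
gripper_force: 0.9
```

Request:
servo_tool(plan="0 0 -0.03 0;0 0 -0.07 0;0 0 -0.11 0;0 0 -0.12 0;0 0 -0.12 0")

```text
t: 37.75
tool_pos: [0.5396, -0.4354, 0.1668]
orientation: [0.433, 3.091, -0.016]
force: [1.0, 0.0, -0.5]
opening: 0.0395
gripper_force: 0.0
```

Request:
servo_tool(plan="-0.002 0.464 0 -57;-0.002 0.464 0 -57;-0.002 0.464 0 -57;-0.002 0.464 0 -57;-0.002 0.464 0 -57;-0.002 0.464 0 -57;-0.002 0.464 0 -57;-0.002 0.464 0 -57;-0.002 0.464 0 -57;-0.002 0.464 0 -57;-0.002 0.464 0 -57;-0.002 0.464 0 -57", grip=-0.4)

```text
t: 38.75
tool_pos: [0.6669, 0.0194, 0.1573]
orientation: [-1.106, 2.932, -0.011]
force: [0.3, -0.3, 0.2]
opening: 0.0648
gripper_force: 0.0
```

```bash
python3 q.py; python3 - <<'E'
from h import *
c=cap('top','t5'); ctr,a=tray(c); sinks(c)
a=np.radians(a); ux=np.array([np.cos(a),np.sin(a)]);uy=np.array([-ux[1],ux[0]])
for y in(24,26,78): print(y,(ctr+.073*ux+.001*y*uy).round(4))
plan([.6676,.0104,.034],131.3)
E
```

```text
q [-0.0461  0.3448  1.3837 -0.0031  1.403  -2.3377] sum-pi -0.0101 z [ 0.01   -0.0035 -0.9999] pos [0.6669 0.0194 0.1573] up in tool [-0.005 -0.009 -1.   ] 38.75
tray [ 0.4772 -0.3846] [233. 205.] yaw -16.27
  blob [ 0.5266 -0.4462] size [61. 80.] width dir 138.3
  blob [0.5543 0.0035] size [26. 58.] width dir 175.3
  blob [ 6.552e-01 -2.000e-04] size [26. 27.] width dir 136.4
24 [ 0.554 -0.382]
26 [ 0.5546 -0.3801]
78 [ 0.5691 -0.3302]
shift mm [  4.3  -4.7 123.3] 180.0 tooly 131.3 q6 -2.34 pos [0.6666 0.0174 0.1572]
```

Request:
servo_tool(plan="0 0 0.03 0;0 0 0.06 0;0 0 0.075 0;0 0 0.075 0")

```text
t: 39.13
tool_pos: [0.6634, 0.0109, 0.0777]
orientation: [1.099, -2.942, 0.009]
force: [-0.5, -0.4, -1.1]
opening: 0.0651
gripper_force: 0.0
```

```bash
python3 - <<'E'
from h import *
plan([.6676,.0104,.034],131.3)
E
```

```text
shift mm [-3.  -2.9 43.7] 179.7 tooly 131.0 q6 -2.34 pos [0.6634 0.0109 0.0777]
```

Request:
servo_tool(plan="-0.002 -0.002 0.02 0;-0.002 -0.002 0.043 0;-0.002 -0.002 0.043 0;-0.002 -0.002 0.043 0")

```text
t: 39.47
tool_pos: [0.67, 0.0107, 0.0407]
orientation: [-1.098, 2.937, -0.014]
force: [-1.1, 0.1, 0.8]
opening: 0.0653
gripper_force: 0.0
```

Request:
servo_tool(plan="0 0 0 0;0 0 0 0;0 0 0 0;0 0 0 0;0 0 0 0;0 0 0 0;0 0 0 0;0 0 0 0;0 0 0 0;0 0 0 0", grip=1)

```text
t: 40.3
tool_pos: [0.6712, 0.0116, 0.0415]
orientation: [-1.098, 2.934, -0.015]
force: [-1.5, -0.1, 4.5]
opening: 0.0257
gripper_force: 25.0
```

Request:
servo_tool(plan="0 0 -0.04 0;0 0 -0.08 0;0 0 -0.12 0;0 0 -0.15 0;0 0 -0.15 0")

```text
t: 40.72
tool_pos: [0.6734, 0.0121, 0.2007]
orientation: [-1.094, 2.923, -0.024]
force: [0.6, 0.3, 0.4]
opening: 0.0256
gripper_force: 25.0
```

Request:
servo_tool(plan="0.345 -0.219 0 57;0.345 -0.219 0 57;0.345 -0.219 0 57;0.345 -0.219 0 57;0.345 -0.219 0 57;0.345 -0.219 0 57;0.345 -0.219 0 57;0.345 -0.219 0 57;0.345 -0.219 0 57;0.345 -0.219 0 57;0.345 -0.219 0 57;0.345 -0.219 0 57")

```text
t: 41.72
tool_pos: [0.5516, -0.3812, 0.1912]
orientation: [0.44, 3.099, -0.006]
force: [-0.4, 0.8, -1.1]
opening: 0.0255
gripper_force: 25.0
```

Request:
servo_tool(plan="0 0 0 0;0 0 0 0;0 0 0 0")

```text
t: 41.97
tool_pos: [0.5535, -0.3778, 0.192]
orientation: [0.432, 3.099, -0.006]
force: [-0.0, -0.3, 0.2]
opening: 0.0256
gripper_force: 25.0
```

```bash
python3 q.py; python3 - <<'E'
from h import *
plan([.554,-.382,.040],74)
s=status.read_state();print(s['opening'],s['gripper_force'])
E
```

```text
q [-0.6769  0.3278  1.3404  0.0029  1.4609 -1.9713] sum-pi -0.0125 z [ 0.0115 -0.0056 -0.9999] pos [ 0.5535 -0.3778  0.192 ] up in tool [-0.013 -0.002 -1.   ] 41.9667
shift mm [  0.3  -3.6 152. ] 0.1 tooly 74.1 q6 -1.97 pos [ 0.5535 -0.3778  0.192 ]
0.025612688318793507 24.993958175182343
```

Request:
servo_tool(plan="0 -0.003 0.04 0;0 -0.003 0.08 0;0 -0.003 0.11 0;0 -0.003 0.13 0;0 -0.003 0.144 0;0 -0.003 0.144 0;0 -0.003 0.144 0")

```text
t: 42.55
tool_pos: [0.5543, -0.3822, 0.0482]
orientation: [0.432, 3.099, -0.007]
force: [-0.1, -1.1, -0.3]
opening: 0.026
gripper_force: 25.0
```

Request:
servo_tool(plan="0 0 0.001 0;0 0 0.001 0;0 0 0.001 0;0 0 0.001 0;0 0 0.001 0", grip=0.15)

```text
t: 42.97
tool_pos: [0.554, -0.3834, 0.0479]
orientation: [0.434, 3.098, -0.008]
force: [0.1, 0.0, -0.4]
opening: 0.0395
gripper_force: 0.0
```

Request:
servo_tool(plan="0 0 -0.03 0;0 0 -0.07 0;0 0 -0.11 0;0 0 -0.12 0;0 0 -0.12 0;0 0 -0.12 0")

```text
t: 43.47
tool_pos: [0.5529, -0.3829, 0.1685]
orientation: [0.434, 3.097, -0.009]
force: [-0.4, -0.4, -1.0]
opening: 0.0393
gripper_force: 0.0
```

```bash
python3 - <<'E'
from h import *
c=cap('top','t6'); tray(c); sinks(c)
plan([.5543,.0023,.16],175.1)
E
```

```text
tray [ 0.49  -0.343] [231. 118.] yaw -16.27
  blob [0.5542 0.0023] size [26. 60.] width dir 174.9
shift mm [103.7 370.3   4.3] 78.9 tooly 74.0 q6 -1.98 pos [ 0.552  -0.3822  0.1665]
```

Request:
servo_tool(plan="0.104 0.37 0 79;0.104 0.37 0 79;0.104 0.37 0 79;0.104 0.37 0 79;0.104 0.37 0 79;0.104 0.37 0 79;0.104 0.37 0 79;0.104 0.37 0 79;0.104 0.37 0 79;0.104 0.37 0 79;0.104 0.37 0 79;0.104 0.37 0 79", grip=-0.4)

```text
t: 44.52
tool_pos: [0.5524, 0.0041, 0.1621]
orientation: [2.313, 2.112, 0.003]
force: [-0.1, 0.2, 0.8]
opening: 0.0649
gripper_force: 0.0
```

Request:
servo_tool(plan="0 0 0.03 0;0 0 0.06 0;0 0 0.08 0;0 0 0.08 0;0 0 0.08 0")

```text
t: 44.93
tool_pos: [0.5524, 0.0017, 0.0819]
orientation: [2.31, 2.118, 0.0]
force: [0.7, -0.4, 0.1]
opening: 0.0652
gripper_force: 0.0
```

```bash
python3 q.py; python3 - <<'E'
from h import *
c=cap('top','t7'); tray(c); sinks(c)
plan([.5542,.0023,.038],-4.9)
# view tray top + wrist? crop saved for the final view
E
```

```text
q [-0.0865  0.1266  1.7826 -0.0053  1.2266  0.002 ] sum-pi -0.0057 z [ 0.0053 -0.0055 -1.    ] pos [0.5524 0.0017 0.0819] up in tool [-0.005  0.006 -1.   ] 44.9333
tray [ 0.4772 -0.3846] [233. 205.] yaw -16.29
  blob [ 0.5273 -0.4454] size [62. 79.] width dir 135.7
  blob [ 0.552  -0.3827] size [59. 25.] width dir 74.5
shift mm [ 1.  -0.5 46.1] -0.1 tooly -5.0 q6 0.0 pos [0.5542 0.0015 0.0841]
```

Request:
servo_tool(plan="0.001 0 0.02 0;0.001 0 0.046 0;0.001 0 0.046 0;0.001 0 0.046 0")

```text
t: 45.32
tool_pos: [0.5551, 0.0022, 0.0391]
orientation: [2.307, 2.116, 0.005]
force: [0.5, -1.0, 0.3]
opening: 0.0653
gripper_force: 0.0
```

Request:
servo_tool(plan="0 0 0 0;0 0 0 0;0 0 0 0;0 0 0 0;0 0 0 0;0 0 0 0;0 0 0 0;0 0 0 0;0 0 0 0;0 0 0 0", grip=1)

```text
t: 46.15
tool_pos: [0.5558, 0.0022, 0.0392]
orientation: [2.306, 2.115, 0.007]
force: [-2.1, -0.5, 5.6]
opening: 0.0255
gripper_force: 25.0
```

Request:
servo_tool(plan="0 0 -0.04 0;0 0 -0.08 0;0 0 -0.12 0;0 0 -0.15 0;0 0 -0.15 0")

```text
t: 46.57
tool_pos: [0.558, 0.0028, 0.1972]
orientation: [2.3, 2.109, 0.02]
force: [0.0, 0.2, 0.0]
opening: 0.0255
gripper_force: 25.0
```

Request:
servo_tool(plan="-0.33 0.044 0 -79;-0.33 0.044 0 -79;-0.33 0.044 0 -79;-0.33 0.044 0 -79;-0.33 0.044 0 -79;-0.33 0.044 0 -79;-0.33 0.044 0 -79;-0.33 0.044 0 -79;-0.33 0.044 0 -79;-0.33 0.044 0 -79;-0.33 0.044 0 -79;-0.33 0.044 0 -79")

```text
t: 47.57
tool_pos: [0.5686, -0.33, 0.1895]
orientation: [0.425, 3.102, -0.006]
force: [-0.3, 0.5, -0.6]
opening: 0.0259
gripper_force: 25.0
```

Request:
servo_tool(plan="0 0 0 0;0 0 0 0;0 0 0 0")

```text
t: 47.82
tool_pos: [0.5691, -0.3292, 0.1904]
orientation: [0.438, 3.099, -0.006]
force: [-0.3, 0.6, -0.6]
opening: 0.0257
gripper_force: 25.0
```

```bash
python3 q.py; python3 - <<'E'
from h import *
plan([.5691,-.3302,.046],74)
s=status.read_state();print(s['opening'],s['gripper_force'])
E
```

```text
q [-6.0330e-01  2.9500e-01  1.3828e+00  1.6000e-03  1.4514e+00 -1.8938e+00] sum-pi -0.0123 z [ 0.011  -0.0057 -0.9999] pos [ 0.5691 -0.3292  0.1904] up in tool [-0.012 -0.002 -1.   ] 47.8167
shift mm [  1.5  -0.6 144.4] -0.1 tooly 73.9 q6 -1.89 pos [ 0.5691 -0.3292  0.1904]
0.02570577920082048 24.989339411258698
```

Request:
servo_tool(plan="0.001 -0.001 0.04 0;0.001 -0.001 0.08 0;0.001 -0.001 0.11 0;0.001 -0.001 0.13 0;0.001 -0.001 0.144 0;0.001 -0.001 0.144 0;0.001 -0.001 0.144 0")

```text
t: 48.4
tool_pos: [0.5698, -0.3309, 0.0472]
orientation: [0.435, 3.099, -0.007]
force: [0.8, 0.3, 0.1]
opening: 0.0258
gripper_force: 25.0
```

Request:
servo_tool(plan="0 0 0 0;0 0 0 0;0 0 0 0;0 0 0 0;0 0 0 0", grip=0.2)

```text
t: 48.82
tool_pos: [0.57, -0.3312, 0.0478]
orientation: [0.435, 3.098, -0.007]
force: [0.6, 0.0, 0.3]
opening: 0.0372
gripper_force: 0.0
```

Request:
servo_tool(plan="0 0 -0.03 0;0 0 -0.07 0;0 0 -0.11 0;0 0 -0.12 0;0 0.2 -0.12 0;0 0.2 -0.12 0;0 0.2 -0.12 0;0 0.2 -0.12 0;0 0.2 -0.12 0;0 0.2 -0.12 0", grip=-0.4)

```text
t: 49.65
tool_pos: [0.6247, -0.1317, 0.1669]
orientation: [0.426, 3.099, -0.003]
force: [-0.3, -0.2, -0.2]
opening: 0.0651
gripper_force: 0.0
```

```bash
python3 q.py; python3 - <<'E'
from h import *
c=cap('top','t8'); tray(c); sinks(c)
cv2.imwrite('pics/t8c.png',cv2.resize(c['image'][180:380,380:580],(600,600),interpolation=cv2.INTER_CUBIC))
E
```

```text
q [-0.288   0.2593  1.4689  0.      1.4    -1.5853] sum-pi -0.0134 z [ 0.0129 -0.0038 -0.9999] pos [ 0.6247 -0.1317  0.1669] up in tool [-0.013 -0.    -1.   ] 49.65
tray [ 0.4772 -0.3846] [233. 205.] yaw -16.23
  blob [ 0.5279 -0.446 ] size [64. 79.] width dir 135.7
  blob [ 0.5519 -0.3829] size [59. 25.] width dir 74.5
  blob [ 0.5715 -0.3322] size [58. 25.] width dir 73.7
```

View pics/t8c.png

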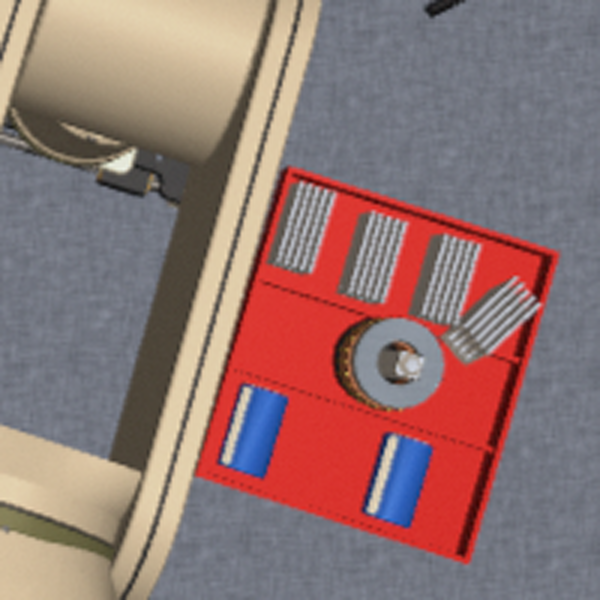

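The crop shows three sinks square in the bay. The first one (crop 493,318) was turned by the push and one end sits near the divider. The rings and caps are fine. I'll compute its tray coordinates.

```bash
cat > s3.py <<'E'
from h import *
def s3(c,ctr=(.4772,-.3846),yaw=-16.2):
    hsv=cv2.cvtColor(c['image'],cv2.COLOR_BGR2HSV)
    m=((hsv[...,1]<60)&(hsv[...,2]>125)).astype(np.uint8)
    a=np.radians(yaw);ux=np.array([np.cos(a),np.sin(a)]);uy=np.array([-ux[1],ux[0]])
    v,u=np.nonzero(m); P=np.array([atz(c,x,y,.036)[:2] for x,y in zip(u,v) if 525<x<570 and 255<y<310])-np.array(ctr)
    T=np.stack([P@ux,P@uy],1)*1000
    T=T[(T[:,1]>-97)&(T[:,1]<-20)&(T[:,0]>10)&(T[:,0]<112)]
    return T
E
python3 - <<'E'
from s3 import *
T=s3(load('t8'))
h,xe,ye=np.histogram2d(T[:,0],T[:,1],bins=[np.arange(12,116,4),np.arange(-98,-18,4)])
print('rows x, cols y -98..'); 
for i,r in enumerate(h): print(int(xe[i]),r.astype(int).tolist())
E
```

```text
rows x, cols y -98..
12 [0, 0, 0, 0, 0, 0, 0, 0, 0, 0, 0, 0, 0, 0, 2, 2, 0, 0, 0]
16 [0, 0, 0, 0, 0, 0, 0, 0, 0, 0, 1, 1, 0, 0, 1, 2, 0, 0, 0]
20 [0, 0, 0, 0, 0, 0, 0, 0, 0, 2, 4, 3, 2, 0, 0, 1, 0, 0, 0]
24 [0, 0, 0, 0, 0, 0, 0, 0, 0, 2, 3, 4, 4, 3, 1, 0, 0, 0, 0]
28 [0, 0, 0, 0, 0, 0, 0, 1, 0, 1, 1, 2, 3, 4, 3, 2, 0, 0, 0]
32 [0, 0, 0, 0, 0, 0, 1, 3, 4, 0, 1, 1, 3, 3, 3, 0, 0, 0, 0]
36 [0, 0, 0, 0, 0, 0, 1, 2, 2, 3, 2, 0, 0, 2, 1, 0, 0, 0, 0]
40 [0, 0, 0, 0, 0, 1, 1, 4, 2, 4, 2, 2, 2, 2, 1, 2, 0, 2, 0]
44 [0, 0, 0, 0, 1, 1, 2, 2, 3, 2, 3, 3, 1, 0, 2, 4, 2, 1, 0]
48 [0, 0, 0, 0, 3, 1, 3, 2, 3, 3, 2, 4, 1, 0, 2, 2, 2, 2, 0]
52 [0, 0, 0, 1, 2, 3, 0, 3, 2, 3, 3, 1, 0, 0, 2, 4, 2, 2, 0]
56 [0, 0, 0, 4, 1, 3, 2, 1, 3, 2, 4, 1, 0, 1, 2, 4, 1, 2, 2]
60 [0, 0, 2, 2, 3, 1, 3, 1, 2, 3, 1, 0, 0, 0, 2, 4, 2, 1, 3]
64 [0, 1, 4, 1, 3, 2, 1, 3, 0, 4, 1, 0, 0, 1, 2, 1, 2, 2, 4]
68 [0, 2, 2, 4, 1, 3, 2, 2, 3, 0, 0, 0, 0, 0, 2, 4, 1, 2, 4]
72 [0, 2, 1, 3, 2, 2, 3, 1, 2, 0, 0, 0, 0, 0, 2, 3, 3, 2, 4]
76 [0, 0, 2, 1, 2, 2, 1, 4, 0, 0, 0, 0, 0, 0, 2, 4, 1, 2, 3]
80 [0, 0, 0, 0, 0, 2, 1, 2, 0, 0, 0, 0, 0, 1, 2, 3, 2, 2, 3]
84 [0, 0, 0, 0, 0, 0, 2, 0, 0, 0, 0, 0, 0, 0, 2, 3, 2, 1, 4]
88 [0, 0, 0, 0, 0, 0, 0, 0, 0, 0, 0, 0, 0, 0, 2, 3, 2, 2, 3]
92 [0, 0, 0, 0, 0, 0, 0, 0, 0, 0, 0, 0, 0, 0, 2, 4, 1, 3, 4]
96 [0, 0, 0, 0, 0, 0, 0, 0, 0, 0, 0, 0, 0, 1, 2, 4, 2, 2, 3]
100 [0, 0, 0, 0, 0, 0, 0, 0, 0, 0, 0, 0, 0, 0, 0, 0, 0, 0, 0]
104 [0, 0, 0, 0, 0, 0, 0, 0, 0, 0, 0, 0, 0, 0, 0, 0, 0, 0, 0]
108 [0, 0, 0, 0, 0, 0, 0, 0, 0, 0, 0, 0, 0, 0, 0, 0, 0, 0, 0]
```

Sink3 looks pitched about 25° with its inner end up on the divider. I'll regrip it high, above the neighbouring sink tops, and set it down square.

```bash
python3 - <<'E'
from h import *
plan([.5027,-.4545,.12],42)
E
```

```text
shift mm [  31.  -340.8   47.1] 32.3 tooly 74.3 q6 -1.59 pos [ 0.6241 -0.1345  0.1668]
```

Request:
servo_tool(plan="0.031 -0.341 0 32;0.031 -0.341 0 32;0.031 -0.341 0 32;0.031 -0.341 0 32;0.031 -0.341 0 32;0.031 -0.341 0 32;0.031 -0.341 0 32;0.031 -0.341 0 32;0.031 -0.341 0 32;0.031 -0.341 0 32;0.031 -0.341 0 32;0.031 -0.341 0 32", grip=-0.1)

```text
t: 50.7
tool_pos: [0.4999, -0.4564, 0.1669]
orientation: [1.271, 2.859, -0.0]
force: [-0.7, 0.8, 0.0]
opening: 0.0513
gripper_force: 0.0
```

```bash
python3 - <<'E'
from h import *
c=cap('wrist','w8')
ctr=np.array([.4772,-.3846]);a=np.radians(-16.2);ux=np.array([np.cos(a),np.sin(a)]);uy=np.array([-ux[1],ux[0]])
im=cv2.cvtColor(c['image'],cv2.COLOR_BGR2HSV)
# rectified patch in tray frame at z=.045: 4mm cells; mark grey(low sat) brightness/10, red as 0
z=.045
for x in range(112,8,-4):
    r=[]
    for y in range(-24,-104,-4):
        p=ctr+ux*x/1000+uy*y/1000; u,v=proj(c,np.array([*p,z])); 
        h,s,b=im[int(round(v)),int(round(u))] if 0<=v<480 and 0<=u<640 else (0,255,0)
        r.append('%2d'%(b//10) if s<70 else ' .')
    print('%4d'%x,' '.join(r))
print(proj(c,np.array([.5027,-.4545,.045])))
plan([.5027,-.4545,.056],42)
E
```

```text
112 14 11 11 11 11 11  2  1  0 15 13 15 14 15 13 14 14 14 14 13
 108 13 11 11 11 11 10  1  1 14 14 13 13 13 12 14 15 13 14 14 14
 104  .  .  . 11 11 10  1  .  .  .  .  .  .  .  .  .  .  .  . 15
 100  .  .  . 11 11  9  1  .  .  .  .  .  .  .  .  .  .  .  . 14
  96 13  . 20 24 11  .  .  .  .  .  .  .  .  .  .  .  .  .  . 13
  92  .  . 23 19  .  .  .  .  .  .  .  .  .  .  .  .  .  .  . 15
  88 22 23 22 22 17  .  .  .  .  .  .  .  .  .  .  .  .  .  . 13
  84 22 23 22 21 16  .  .  .  .  .  .  .  .  .  .  .  .  .  . 14
  80 22 23 22 23 22  .  .  .  .  .  .  . 23  .  .  .  .  .  . 14
  76 22 22 22 22 14  .  .  .  .  .  . 22  . 22  .  .  .  .  . 14
  72 22 23 22 23 19  .  .  .  .  . 22  9 23  . 16  .  . 21  . 14
  68 22 22 22 19 13  .  .  .  .  .  9 21  9 23  . 19  . 16  . 14
  64 22 23 22 22 17  .  .  .  . 20  9 15 23  8 23  . 20  .  . 13
  60 22 22 22 22 16  .  .  . 23  9 23 11 14 23  8 22  .  .  . 14
  56 22 22 22 21 12  .  .  .  9 22  9 22 20 22 23  .  .  .  . 13
  52 22 23 22 23 16  .  . 18 10 11 23  9 22 23 22  .  .  .  . 12
  48 22 22 22 18 18  . 22 10 23 18 15 22  9 22  .  .  .  .  . 13
  44 22 22 22 20 13 18  9 22  9 23 20 14 22 16  .  .  .  .  . 14
  40 20 23 16 15 12 14 16 10 22  9 22 19 19  .  .  .  .  .  . 14
  36 14 23 19 10 18 11 15 19  9 22 11 22  .  .  .  .  .  .  . 15
  32  .  .  .  . 15 22 12 15 21 13 22 12  .  .  .  .  .  .  . 14
  28 17  .  .  . 15 16 23 15 16 23 15  .  .  .  .  .  .  .  . 14
  24 17 17  .  .  .  . 16 22 14 16  .  .  .  .  .  .  .  .  . 13
  20 16 16  .  .  .  .  . 15 15  .  .  .  .  .  .  .  .  .  . 14
  16 17 17 16  .  .  .  .  .  .  .  .  .  .  .  .  .  .  .  . 14
  12 17 17 17  .  .  .  .  .  .  .  .  .  .  .  .  .  .  .  . 15
(np.float64(326.4621889725493), np.float64(233.38718268327912))
shift mm [  0.8   2.2 111. ] 0.1 tooly 42.1 q6 -1.55 pos [ 0.5003 -0.456   0.167 ]
```

Request:
servo_tool(plan="0.001 0.002 0.04 2;0.001 0.002 0.075 2;0.001 0.002 0.09 2;0.001 0.002 0.1 2;0.001 0.002 0.106 2;0.001 0.002 0.111 2;0.001 0.002 0.111 2;0.001 0.002 0.111 2")

```text
t: 51.42
tool_pos: [0.5026, -0.4566, 0.0577]
orientation: [1.32, 2.834, -0.002]
force: [-0.0, -0.4, 1.2]
opening: 0.051
gripper_force: 0.0
```

Request:
servo_tool(plan="0 0 0 0;0 0 0 0;0 0 0 0;0 0 0 0;0 0 0 0;0 0 0 0;0 0 0 0;0 0 0 0", grip=1, grip_force=15)

```text
t: 52.08
tool_pos: [0.5019, -0.4561, 0.0563]
orientation: [1.321, 2.835, -0.001]
force: [-0.1, 1.0, 2.7]
opening: 0.0259
gripper_force: 15.0
```

Request:
servo_tool(plan="0 0 0 0;0 0 -0.02 0;0 0 -0.04 0;0 0 -0.06 0;0 0 -0.06 0;0 0 -0.06 0", grip_force=30)

```text
t: 52.58
tool_pos: [0.5017, -0.4563, 0.1172]
orientation: [1.32, 2.834, -0.002]
force: [-0.9, -0.8, -0.2]
opening: 0.0256
gripper_force: 30.0
```

```bash
cat > pm.py <<'E'
from h import *
import sys
def patch(c,z,xs,ys,ctr=(.4772,-.3846),yaw=-16.2):
    ctr=np.array(ctr);a=np.radians(yaw);ux=np.array([np.cos(a),np.sin(a)]);uy=np.array([-ux[1],ux[0]])
    im=cv2.cvtColor(c['image'],cv2.COLOR_BGR2HSV)
    for x in xs:
        r=[]
        for y in ys:
            p=ctr+ux*x/1000+uy*y/1000; u,v=proj(c,np.array([*p,z]))
            h,s,b=im[int(round(v)),int(round(u))] if 0<=v<480 and 0<=u<640 else (0,255,0)
            r.append('%2d'%(b//10) if s<70 else ' .')
        print('%4d'%x,' '.join(r))
E
python3 - <<'E'
from h import *
s=status.read_state();print(s['opening'],s['gripper_force'],s['force'])
c=cap('top','t9');tray(c);plan([.5207,-.4785,.047],74)
E
```

```text
0.025568821102667755 29.955596923828125 [-0.8607468  -0.84381648 -0.18011713]
tray [ 0.4778 -0.3843] [232. 205.] yaw -16.29
shift mm [-29.5  -0.1  68.8] 146.0 tooly 40.0 q6 -1.52 pos [ 0.501  -0.4554  0.1155]
```

Request:
servo_tool(plan="-0.015 0 0 -17;-0.0295 0 0 -34;-0.0295 0 0 -34;-0.0295 0 0 -34;-0.0295 0 0 -34;-0.0295 0 0 -34;-0.0295 0 0 -34;-0.0295 0 0 -34")

```text
t: 53.3
tool_pos: [0.5196, -0.4776, 0.115]
orientation: [0.44, 3.1, -0.005]
force: [0.6, 0.4, -0.0]
opening: 0.026
gripper_force: 30.0
```

Request:
servo_tool(plan="0 0 0.015 0;0 0 0.03 0;0 0 0.042 0;0 0 0.05 0;0 0 0.055 0;0 0 0.058 0;0 0 0.058 0")

```text
t: 53.88
tool_pos: [0.5204, -0.4782, 0.0574]
orientation: [0.435, 3.1, -0.006]
force: [-0.1, -0.3, 0.0]
opening: 0.0259
gripper_force: 30.0
```

```bash
python3 - <<'E'
from h import *
s=status.read_state();print(s['opening'],s['gripper_force'],s['force'],s['wrist_torque']);plan([.5207,-.4785,.047],74)
E
```

```text
0.025852120050970494 29.955421686172485 [-0.12328802 -0.34212996  0.04676287] [ 0.02994674 -0.14467476  0.04533049]
shift mm [-0.3 -0.2 10.4] 180.0 tooly 74.0 q6 -2.11 pos [ 0.5204 -0.4782  0.0574]
```

Request:
servo_tool(plan="0 0 0.002 0;0 0 0.004 0;0 0 0.006 0;0 0 0.008 0;0 0 0.01 0;0 0 0.01 0", grip_force=8)

```text
t: 54.38
tool_pos: [0.5209, -0.4792, 0.0493]
orientation: [0.435, 3.098, -0.009]
force: [-2.7, 0.1, 3.6]
opening: 0.0256
gripper_force: 8.0
```

Request:
servo_tool(plan="0 0 0 0;0 0 0 0;0 0 0 0;0 0 0 0;0 0 0 0", grip=0.24)

```text
t: 54.8
tool_pos: [0.5209, -0.4784, 0.0483]
orientation: [0.434, 3.099, -0.007]
force: [-0.1, -0.9, 0.1]
opening: 0.0349
gripper_force: 0.0
```

Request:
servo_tool(plan="0 0 -0.03 0;0 0 -0.07 0;0 0 -0.11 0;0 0 -0.12 0;0.03 0.15 -0.12 0;0.03 0.3 -0.12 0;0.03 0.3 -0.12 0;0.03 0.3 -0.12 0;0.03 0.3 -0.12 0;0.03 0.3 -0.12 0;0.03 0.3 -0.12 0")

```text
t: 55.72
tool_pos: [0.5713, -0.1891, 0.1674]
orientation: [0.435, 3.098, -0.007]
force: [0.7, -0.1, 0.3]
opening: 0.0356
gripper_force: 0.0
```

```bash
python3 - <<'E'
from h import *
from pm import patch
c=cap('top','t10');tray(c);sinks(c)
patch(c,.036,range(112,16,-4),range(96,-100,-4),(.4775,-.3845))
E
```

```text
tray [ 0.463  -0.4345] [230. 104.] yaw -17.45
  blob [ 0.5281 -0.4823] size [59. 25.] width dir 74.2
  blob [ 0.5374 -0.4342] size [58. 25.] width dir 74.3
 112 22 22 22 22 22 22 22 22 22 22 22 22 22 22 22 22 22 16  7 17 22 22 22 10 22 22 22  .  .  .  .  .  .  .  .  .  .  .  .  .  .  .  .  .  .  .  .  .  .
 108 22 22 22 22 22 22 22 22 22 22 22 22 22 22 22 22 22  .  8 15 22 22 20 10 21 22 22  .  .  .  .  .  .  .  .  .  .  .  .  .  .  .  .  .  .  .  .  .  .
 104 21 21 21 21 21 21 22 21 22 22 22 22 22 22 22 22 22 15  7 20 22 22 22  9 22 22 22  .  .  .  .  .  .  .  .  .  .  .  .  . 13  . 18 13 15 18 11  .  .
 100 21 21 21 21 21 21 21 21 21 21 21 21 21 21 21 21 20 16  . 16 22 22 20  7 22 22 22  . 17  . 19  .  . 17  .  .  .  .  . 10  9 18 19 12 12 18 11 13  .
  96 20 20 21 21 20 21 21 21 21 21 21 21 21 21 21 21 21 10  7 21 22 22 19 15 22 22 22 10 11 12 14 10 14 19 16  .  .  .  .  9  9 13 18 12 15 19 11  .  .
  92 20 20 20 20 20 20 20 20 20 20 20 20 20 20 21 20 18  9  7 20 22 22 22  8 22 22 21  9  9 15 19 13 11 14 11  .  .  . 10  9  9 14 16 11 11 18 10 14  .
  88 19 20 20 20 20 20 20 20 20 
[... 2003 characters left out ...]
22 22 22 20 15 22 22 21  .  .  .  .  .  .  .  .  .  .  .  .  .  .  .  .  .  .  .  .  .  .  .
  32  6  7  8  7  8  8  8  9  9  9  9  9  7  7  7  7  7  . 21 22 22 12 15 22 22 18 15 16 16 15 15  .  .  .  .  .  .  .  .  .  .  .  .  .  .  .  .  .  .
  28  5  7  7  7  7  6  7  7  .  7  7  7  7  8  7  .  . 14 22 22 22 15 20 22 22 21 16 16 16 16 16 15  .  .  .  .  .  .  .  .  .  .  .  .  .  .  .  .  .
  24  .  6  7  6  6  6  6  7  7  7  7  7  .  7  7  7  .  . 22 22 22  7 20 22 22 16 16 16 16 16 15 16 15  .  .  .  .  .  .  .  .  .  .  .  .  .  .  .  .
  20  .  .  8  6  .  .  .  .  7  7  7  7  .  .  7  7  7 15 22 22 22 10 21 22 22 18 10 14 15 16 16 16 16 15  .  .  .  .  .  .  .  .  .  .  .  .  .  .  .
```

All four sinks now stand square in the +x bay. Next is the post grip.

```bash
python3 - <<'E'
from h import *
plan([.4776,-.3844,.16],74);
c=load('t9'); 
E
```

```text
shift mm [  36.7 -221.1    6.5] 0.3 tooly 74.3 q6 -1.69 pos [ 0.5729 -0.1815  0.1673]
```

Request:
servo_tool(plan="0.037 -0.221 0 0.4;0.037 -0.221 0 0.4;0.037 -0.221 0 0.4;0.037 -0.221 0 0.4;0.037 -0.221 0 0.4;0.037 -0.221 0 0.4;0.037 -0.221 0 0.4;0.037 -0.221 0 0.4;0.037 -0.221 0 0.4", grip=-0.3)

```text
t: 56.52
tool_pos: [0.4753, -0.3924, 0.1672]
orientation: [0.445, 3.097, -0.006]
force: [1.0, -0.2, -0.3]
opening: 0.0605
gripper_force: 0.0
```

```bash
python3 q.py; python3 - <<'E'
from h import *
plan([.4776,-.3844,.088],74)
c=cap('wrist','w9'); t=cap('top')
from pm import patch
# brightness map at post-top height around the axis, wrist view
patch(c,.1,range(24,-28,-4),range(28,-32,-4),(.4776,-.3844))
E
```

```text
q [-0.776   0.2021  1.5345  0.0046  1.3929 -2.0622] sum-pi -0.0121 z [ 0.0118 -0.0053 -0.9999] pos [ 0.4753 -0.3924  0.1672] up in tool [-0.013 -0.002 -1.   ] 56.5167
shift mm [ 1.1  8.5 79.2] 179.6 tooly 73.6 q6 -2.06 pos [ 0.4753 -0.3924  0.1672]
  24  . 23 18 23 19 10 12  .  .  .  . 15 18 21 19
  20  . 23 19 12 19 11 12  .  .  .  . 13 18 15 23
  16  . 22 21 15 12 12 17 18 18 18 18  . 22 17 23
  12  .  . 22 15 13 17 17 17 18 18 17 17 18 17 23
   8  .  . 12 13 17 17 17 18 17 17 17 17 17 17 11
   4  .  .  . 17 17 17 22 19 22 22 18 17 17 17 14
   0  .  . 11 17 17 17 20 23 23 18  . 13 17 17 17
  -4  .  . 17 17 17 16 22 18 17 18  .  . 17 17 17
  -8  .  . 17 17 17 12 23 22 19 23  .  . 17 17 17
 -12  .  . 18 17 17 16  5 11 11 11  5  . 17 17 17
 -16  .  . 13 17 17 17  5 11 11 11  6 16 17 17 16
 -20  .  .  . 17 17 17 17  9 11 11 17 16 17 16 14
 -24  .  .  .  9 17 17 17 17 17 17 17 17 17 17  .
```

Request:
servo_tool(plan="0.001 0.007 0 0;0.001 0.007 0.02 0;0.001 0.007 0.04 0;0.001 0.007 0.06 0;0.001 0.007 0.072 0;0.001 0.007 0.078 0;0.001 0.007 0.078 0;0.001 0.007 0.078 0")

```text
t: 57.28
tool_pos: [0.4772, -0.3865, 0.0899]
orientation: [0.444, 3.097, -0.007]
force: [0.1, -0.8, 0.7]
opening: 0.0604
gripper_force: 0.0
```

```bash
python3 - <<'E'
from h import *
plan([.4776,-.3844,.088],73.8); print(status.read_state()['force'])
E
```

```text
shift mm [0.2 2.2 1.9] 179.9 tooly 73.7 q6 -2.05 pos [ 0.4772 -0.3865  0.0899]
[ 0.06542883 -0.78087254  0.72517929]
```

Request:
servo_tool(plan="0 0.001 0.001 0;0 0.001 0.001 0;0 0.001 0.001 0;0 0.001 0.001 0;0 0.001 0.001 0;0 0.001 0.001 0;0 0.001 0.001 0;0 0.001 0.001 0;0 0.001 0.001 0;0 0.001 0.001 0;0 0.001 0.001 0;0 0.001 0.001 0", grip=1, grip_force=10)

```text
t: 58.28
tool_pos: [0.477, -0.386, 0.0884]
orientation: [0.445, 3.097, -0.007]
force: [-0.6, -1.3, 0.5]
opening: 0.0162
gripper_force: 10.0
```

Request:
servo_tool(plan="0 0 0 0;0 0 0 0;0 0 0 0", grip_force=58)

```text
t: 58.53
tool_pos: [0.477, -0.386, 0.0884]
orientation: [0.445, 3.097, -0.007]
force: [-1.3, -2.7, 1.0]
opening: 0.0156
gripper_force: 58.0
```

Request:
servo_tool(plan="0 0 -0.003 0;0 0 -0.006 0;0 0 -0.01 0;0 0 -0.015 0;0 0 -0.02 0;0 0 -0.026 0;0 0 -0.033 0;0 0 -0.04 0;0 0 -0.04 0;0 0 -0.04 0")

```text
t: 59.37
tool_pos: [0.4771, -0.3861, 0.1295]
orientation: [0.445, 3.096, -0.009]
force: [-0.6, -0.5, -9.5]
opening: 0.0156
gripper_force: 58.0
```

```bash
python3 q.py; python3 - <<'E'
from h import *
s=status.read_state();print(s['opening'],s['gripper_force'],s['force'],s['wrist_torque'])
E
```

```text
q [-0.7661  0.2244  1.5801  0.0038  1.3225 -2.0522] sum-pi -0.0146 z [ 0.0131 -0.0075 -0.9999] pos [ 0.4771 -0.3861  0.1295] up in tool [-0.015 -0.003 -1.   ] 59.3667
0.01558112773651844 57.99533128738403 [-0.62609856 -0.52944371 -9.50558581] [ 0.11544652 -0.07756197 -0.03040616]
```

Lift force is 9.5 N, which is the full load. I'll refine the stand pose, then carry gently.

```bash
python3 - <<'E'
from h import *
c=cap('top','t11'); tray(c)
hsv=cv2.cvtColor(c['image'],cv2.COLOR_BGR2HSV)
for nm,lo,hi,op in(('blue',(100,120,90),(125,255,255),0),('yellow',(15,90,120),(32,255,255),0)):
    m=cv2.inRange(hsv,lo,hi); m[:,:60]=0; m[:,240:]=0; m[:215]=0
    cs,_=cv2.findContours(m,cv2.RETR_EXTERNAL,cv2.CHAIN_APPROX_NONE); k=np.vstack([x for x in cs if len(x)>15])
    P=np.array([atz(c,*p,.025)[:2] for p in cv2.boxPoints(cv2.minAreaRect(k))])
    l=[np.linalg.norm(P[1]-P[0]),np.linalg.norm(P[2]-P[1])]; i=int(l[1]>l[0]); v=P[i+1]-P[i]
    print(nm,P.mean(0).round(4),np.round(np.array(l)*1000),np.degrees(np.arctan2(v[1],v[0])))
from pm import patch
E
```

```text
tray [ 0.4781 -0.3947] [238. 209.] yaw -17.06
blue [0.4591 0.3618] [271. 243.] -12.751473355384999
yellow [0.3461 0.365 ] [386. 520.] -177.6821961294745
```

Request:
servo_tool(plan="0.001 0.003 -0.004 0;0.0025 0.0076 -0.01 0;0.0046 0.0143 -0.018 0;0.0074 0.0229 -0.026 0;0.0107 0.0333 -0.03 0;0.0147 0.0457 -0.03 0;0.019 0.059 -0.03 0;0.0239 0.0743 -0.03 0;0.0291 0.0905 -0.03 0;0.0346 0.1076 -0.03 0;0.0405 0.1257 -0.03 0;0.0463 0.1438 -0.03 0")

```text
t: 60.42
tool_pos: [0.4717, -0.2321, 0.1567]
orientation: [0.445, 3.098, -0.006]
force: [1.0, 0.1, -8.9]
opening: 0.0156
gripper_force: 58.0
```

Request:
servo_tool(plan="0.0058 0.0181 0 0;0.0116 0.0362 0 0;0.0175 0.0543 0 0;0.0233 0.0724 0 0;0.0291 0.0905 0 0;0.0349 0.1086 0 0;0.0408 0.1267 0 0;0.0466 0.1448 0 0;0.0524 0.1629 0 0;0.0582 0.181 0 0;0.0641 0.1991 0 0;0.0699 0.2171 0 0")

```text
t: 61.42
tool_pos: [0.4653, -0.0044, 0.1554]
orientation: [0.444, 3.098, -0.006]
force: [0.1, 0.5, -8.3]
opening: 0.0156
gripper_force: 58.0
```

Request:
servo_tool(plan="0.0058 0.0181 0 0;0.0116 0.0362 0 0;0.0175 0.0543 0 0;0.0233 0.0724 0 0;0.0291 0.0905 0 0;0.0349 0.1086 0 0;0.0408 0.1267 0 0;0.0466 0.1448 0 0;0.0524 0.1629 0 0;0.0582 0.181 0 0;0.0641 0.1991 0 0;0.0699 0.2171 0 0")

```text
t: 62.42
tool_pos: [0.4589, 0.2231, 0.1539]
orientation: [0.444, 3.098, -0.007]
force: [0.2, -0.2, -8.4]
opening: 0.0156
gripper_force: 58.0
```

Request:
servo_tool(plan="0.0055 0.0171 0 0;0.0107 0.0333 0 0;0.0156 0.0486 0 0;0.0202 0.0629 0 0;0.0245 0.0762 0 0;0.0282 0.0876 0 0;0.0316 0.0981 0 0;0.0346 0.1076 0 0;0.0374 0.1162 0 0;0.0395 0.1229 0 0;0.041 0.1276 0 0;0.042 0.1305 0 0")

```text
t: 63.42
tool_pos: [0.457, 0.3591, 0.1535]
orientation: [0.445, 3.097, -0.007]
force: [1.3, -0.4, -9.6]
opening: 0.0154
gripper_force: 58.0
```

Request:
servo_tool(plan="0 0 0 0;0 0 0 0;0 0 0 0;0 0 0 0")

```text
t: 63.75
tool_pos: [0.4571, 0.3582, 0.1536]
orientation: [0.446, 3.097, -0.007]
force: [-0.8, -0.4, -8.3]
opening: 0.0159
gripper_force: 58.0
```

```bash
python3 q.py; python3 - <<'E'
from h import *
s=status.read_state();print(s['opening'],s['gripper_force'],s['force'],s['wrist_torque'])
plan([.4573,.3578,.13])
E
```

```text
q [ 0.5836  0.1261  1.6446 -0.0119  1.3646 -0.6987] sum-pi -0.0062 z [ 0.0116 -0.0063 -0.9999] pos [0.4571 0.3582 0.1536] up in tool [-0.013 -0.003 -1.   ] 63.75
0.01589954173008686 57.995107769966125 [-0.7522206  -0.40132379 -8.32087179] [ 0.04188243 -0.12136071 -0.00785046]
shift mm [ 0.  -0.3 23.6] tooly 73.6 q6 -0.7 pos [0.4571 0.3582 0.1536]
```

Request:
servo_tool(plan="0 0.001 0.003 -1;0 0.001 0.008 -2;0 0.001 0.014 -3;0 0.001 0.02 -3.4;0 0.001 0.025 -3.4;0 0.001 0.029 -3.4;0 0.001 0.032 -3.4;0 0.001 0.034 -3.4;0 0.001 0.035 -3.4;0 0.001 0.035 -3.4;0 0.001 0.035 -3.4")

```text
t: 64.67
tool_pos: [0.4578, 0.3595, 0.1189]
orientation: [0.353, 3.109, -0.007]
force: [0.4, -0.6, -8.7]
opening: 0.0157
gripper_force: 58.0
```

Request:
servo_tool(plan="0 0 0.001 0;0 0 0.002 0;0 0 0.003 0;0 0 0.004 0;0 0 0.004 0;0 0 0.004 0")

```text
t: 65.17
tool_pos: [0.4576, 0.3593, 0.1144]
orientation: [0.353, 3.11, -0.008]
force: [0.1, 0.8, -8.6]
opening: 0.0153
gripper_force: 58.0
```

```bash
python3 q.py; python3 - <<'E'
from h import *
s=status.read_state();print(s['opening'],s['gripper_force'],s['force'],s['wrist_torque'])
E
```

```text
q [ 0.5846  0.1658  1.6755 -0.0119  1.2942 -0.7566] sum-pi -0.0061 z [ 0.0114 -0.0062 -0.9999] pos [0.4576 0.3593 0.1144] up in tool [-0.013 -0.003 -1.   ] 65.1667
0.01525677846829695 57.9950076341629 [ 0.08071513  0.84020571 -8.5777853 ] [ 0.04078822 -0.09698109 -0.0335992 ]
```

Request:
servo_tool(plan="0 0 0.0005 0;0 0 0.001 0;0 0 0.0015 0;0 0 0.002 0;0 0 0.002 0;0 0 0.002 0")

```text
t: 65.67
tool_pos: [0.4578, 0.3593, 0.1134]
orientation: [0.353, 3.109, -0.007]
force: [-4.7, -3.8, -1.6]
opening: 0.0155
gripper_force: 58.0
```

```bash
python3 - <<'E'
from h import *
s=status.read_state();print(s['tool_pos'],s['force'],s['wrist_torque'])
c=cap('top','t12'); tray(c)
E
```

```text
[0.4578263  0.35934324 0.11339078] [-4.65033326 -3.8156632  -1.56566633] [-0.37226131  0.51162921 -0.01694891]
tray [0.4569 0.3646] [235. 209.] yaw -11.91
```

Request:
servo_tool(plan="0 0 0 0;0 0 0 0;0 0 0 0", grip_force=10)

```text
t: 65.97
tool_pos: [0.4579, 0.3593, 0.1134]
orientation: [0.353, 3.109, -0.007]
force: [-4.3, -3.9, 0.4]
opening: 0.016
gripper_force: 10.0
```

Request:
servo_tool(plan="0 0 0 0;0 0 0 0;0 0 0 0;0 0 0 0;0 0 0 0;0 0 0 0;0 0 0 0", grip=-0.3)

```text
t: 66.55
tool_pos: [0.4579, 0.3594, 0.1127]
orientation: [0.353, 3.109, -0.007]
force: [0.5, 0.2, 0.8]
opening: 0.0574
gripper_force: 0.0
```

Request:
servo_tool(plan="0 0 -0.02 0;0 0 -0.05 0;0 0 -0.09 0;0 0 -0.12 0;0 0 -0.12 0;0 -0.25 -0.12 0;0 -0.25 -0.12 0;0 -0.25 -0.12 0;0 -0.25 -0.12 0;0 -0.25 -0.12 0;0 -0.25 -0.12 0;0 -0.25 -0.12 0")

```text
t: 67.55
tool_pos: [0.3993, 0.1109, 0.2332]
orientation: [0.361, 3.108, -0.011]
force: [-0.2, -0.2, 0.4]
opening: 0.0606
gripper_force: 0.0
```

```bash
python3 - <<'E'
from h import *
import h
c=cap('top','t13')
_o=h.atz; h.atz=lambda c,u,v,z:_o(c,u,v,z+.025)
ctr,a=tray(c); sinks(c)
h.atz=_o
print('post px exp',proj(c,np.array([*ctr,.125])))
hsv=cv2.cvtColor(c['image'],cv2.COLOR_BGR2HSV)
ar=np.radians(a);ux=np.array([np.cos(ar),np.sin(ar)]);uy=np.array([-ux[1],ux[0]])
def blobs(m,z):
    cs,_=cv2.findContours(m,cv2.RETR_EXTERNAL,cv2.CHAIN_APPROX_NONE)
    for k in cs:
        if cv2.contourArea(k)>60:
            (u,v),wh,_=cv2.minAreaRect(k); d=_o(c,u,v,z)[:2]-ctr
            if np.hypot(*d)<.2: print('  tray xy',np.round([d@ux*1000,d@uy*1000]),np.round(wh),)
box=np.zeros(hsv.shape[:2],np.uint8); P=np.array([proj(c,np.array([*(ctr+sx*.108*ux+sy*.093*uy),.045])) for sx,sy in((1,1),(1,-1),(-1,-1),(-1,1))]); cv2.fillConvexPoly(box,P.astype(int),255)
print('blue caps');blobs(cv2.inRange(hsv,(100,120,60),(125,255,255))&box,.045)
print('grey');blobs(cv2.inRange(hsv,(0,0,110),(179,70,255))&box,.06)
s=status.read_state();print(s['t'],s['tool_pos'],s['force'])
E
```

```text
tray [0.4578 0.3586] [232. 207.] yaw -12.09
  blob [0.514 0.269] size [58. 25.] width dir 77.3
  blob [0.5212 0.3173] size [59. 25.] width dir 76.8
  blob [0.5322 0.3697] size [58. 25.] width dir 77.7
  blob [0.549  0.4214] size [58. 25.] width dir 77.2
post px exp (np.float64(140.44455746835848), np.float64(300.3504932735192))
blue caps
  tray xy [-76. -39.] [13. 28.]
  tray xy [-74.  68.] [14. 29.]
grey
  tray xy [-77. -84.] [12. 28.]
  tray xy [-84. -40.] [ 7. 22.]
  tray xy [-80. -57.] [ 8. 26.]
  tray xy [-1.  8.] [29. 29.]
  tray xy [ 74. -77.] [13. 28.]
  tray xy [ 70. -29.] [13. 29.]
  tray xy [70. 25.] [13. 29.]
  tray xy [76. 77.] [12. 29.]
67.6 [0.40004094 0.11347188 0.23345875] [-0.6923238   0.40284276 -0.98618197]
```

```bash
python3 -c "
from plant import robot
print(robot.close_job())"
```

```text
the job is handed in; nothing more can be done
None
```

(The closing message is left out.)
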